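# Set the offering tray

### The job

Set the offering tray: stand the tall fresh candle in the middle of the brass candle holder, the lidded tea cup in the recess of the square wooden stand and the tomato upright in the middle of the round footed dish, and lay the melon in the middle of the long dish, lengthwise along it. Set each one down rather than dropping it, and leave the burnt-down candle stub and the cup without a lid standing where they are.

Things in the scene. Friction and masses are not known exactly. Their poses are not given: they have to be found in the camera images.
- tomato_c (a point): Loose orange-red tomato with a small green calyx, squat: 62 mm diameter, 48 mm tall, flat underneath, about 100 g. The point is its centre, 24 mm above its underside; z is up through the calyx.
- melon_c (a point): Loose small yellow melon with pale lengthwise stripes, lying on its side on the table, turned any way: 106 mm long, 58 mm in diameter at the middle, rounded ends, about 180 g. The point is its centre, 29 mm above what it lies on; x is its long axis. It is slightly flattened underneath and does not roll by itself.
- teacup_c (a point): Loose lidded brass tea cup, upright: foot 40 mm in diameter, straight body 60 mm in diameter from 28 to 52 mm height, rim of the lid 64 mm in diameter at 52 to 55 mm, domed lid with a small knob, 78 mm tall in all; the lid stays on; about 220 g. The point is on its axis half-way up, 39 mm above its underside; z is up.
- candle_c (a point): Loose fresh pillar candle of cream wax, standing upright: 45 mm in diameter, 78 mm tall, with a thin pale wick above, about 110 g. The point is its centre, 39 mm above its underside; z is up.
- stub_c (a point): Burnt-down candle stub with a black wick, loose, standing on the table: 45 mm in diameter but only 34 mm tall. Not for the tray; it stays where it is. The point is its centre, 17 mm above its underside.
- opencup_c (a point): Brass cup without a lid, empty and open at the top, loose, standing on the table: 60 mm in diameter, 55 mm tall. Not for the tray; it stays where it is. The point is on its axis half-way up, 27.5 mm above its underside.
- dish_seat (a point): Round footed steel dish, 140 mm in diameter. It stands fixed on the dark wooden offering tray (340 x 340 mm, rim 20 mm high, floor 8 mm above the table). The point is the centre of its flat inner floor, 44 mm above the tray's floor; the floor is flat out to about 38 mm from the centre, then flares gently to the rim, 8 mm higher than the floor. z is up.
- longdish_seat (a point): Long footed steel dish with straight sides and round ends, 154 mm long, 100 mm wide. It stands fixed on the dark wooden offering tray (340 x 340 mm, rim 20 mm high, floor 8 mm above the table). The point is the centre of its flat inner floor, 32 mm above the tray's floor; a thin round rim stands 5 mm above the floor. x is its long axis, z is up.
- cupstand_seat (a point): Low square stand of light wood for the tea cup, 90 x 90 x 12 mm. It stands fixed on the dark wooden offering tray (340 x 340 mm, rim 20 mm high, floor 8 mm above the table). A round recess, 58 mm in diameter and 5 mm deep, is in its middle; the point is the centre of the recess's floor, 7 mm above the tray's floor. z is up.
- holder_seat (a point): Brass candle holder: a bell foot, a slim turned stem and a round plate 84 mm in diameter with a low rim. It stands fixed on the dark wooden offering tray (340 x 340 mm, rim 20 mm high, floor 8 mm above the table). The point is the centre of the plate's flat inner floor, 54 mm above the tray's floor; the floor is flat out to about 28 mm from the centre, the rim stands 4 mm above it. z is up.
There are look-alikes about, which are no part of the job. What is meant by the part that bears tomato_c is not blue or turquoise, and is the larger of those in its own colour.

How it is judged:
At the end, for the whole second after the job is handed in: Tomato (tilt < 20 deg) and melon (within 17 deg of the dish's length) rest on their dishes within 15 mm of the centre; lidded cup and tall candle stand (tilt < 7 deg) within 12 mm of their seats' centres; heights within 5 mm; all at rest; stub and open cup moved less than 15 mm (horizontal distance between tomato_c and dish_seat below 0.015 m and z of tomato_c in the frame of dish_seat between 0.019 and 0.029 m and linear speed of each of tomato, melon, teacup, candle below 0.02 m/s and angular speed of each of tomato, melon, teacup, candle below 0.2 rad/s and angle between tomato_c's own z axis and vertical below 0.35 rad and horizontal distance between melon_c and longdish_seat below 0.015 m and z of melon_c in the frame of longdish_seat between 0.024 and 0.034 m and angle between the x axis of melon_c and the x axis of longdish_seat, either way round below 0.3 rad and horizontal distance between teacup_c and cupstand_seat below 0.012 m and z of teacup_c in the frame of cupstand_seat between 0.034 and 0.044 m and angle between each of teacup_c, candle_c's own z axis and vertical below 0.12 rad and horizontal distance between candle_c and holder_seat below 0.012 m and z of candle_c in the frame of holder_seat between 0.034 and 0.044 m and distance of each of stub_c, opencup_c from where it was at the start of the episode below 0.015 m); the robot touches nothing.
It fails at once if the burnt-down candle stub is moved more than 15 mm (distance of stub_c from where it was at the start of the episode above 0.015 m).
It fails at once if the cup without a lid is moved more than 15 mm (distance of opencup_c from where it was at the start of the episode above 0.015 m).
It fails at once if a thing for the tray is dropped: it falls freely from more than about 25 mm ((linear speed of tomato above 0.7 m/s and not (contact force between tomato and the fingers above 0.05 N)) or (linear speed of melon above 0.7 m/s and not (contact force between melon and the fingers above 0.05 N)) or (linear speed of teacup above 0.7 m/s and not (contact force between teacup and the fingers above 0.05 N)) or (linear speed of candle above 0.7 m/s and not (contact force between candle and the fingers above 0.05 N))).
It also fails if it takes over 131 s, if anything falls off the work surface, if the arm or the gripper's body presses on something with over 40 N, if the wrist force passes 120 N, or if a joint passes its speed limit or range.

### The arm

A 6-joint arm with a two-finger parallel gripper is mounted at the origin on the work surface. World frame = base frame: x ahead of the robot, y to its left, z up, the work surface at z = 0. Lengths are in m, angles in rad, forces in N, time in s.
With the tool pointing down it reaches from about 0.25 to 0.725 m from the base axis. Payload 4 kg.
Tool frame: the origin (TCP) lies at the very end of the fingers, on their centre line; the grasp point (between the pads) lies 19 mm behind it; z points along the fingers, y is the direction in which the jaws open and shut (so a half turn about z gives the same grasp; the last joint's range is limited). The gripper opens to 85 mm and grips with 20 to 120 N. Pads are 22 mm wide; open, the fingers measure 114 mm over their backs; the gripper's body (76 mm by 85 mm) begins 54 mm behind the grasp point. The pads swing forward as they close: fully open they stand 13 mm farther back than shut.
Start: joints at [1.187, 0.241, 0.005, 1.335, 0, 1.571], TCP at [0.187, 0.464, 0.231] pointing down, gripper open.
Joint ranges: [-2.72, 2.72], [-1.05, 1.87], [-1.09, 1.28], [-1.99, 2.15], [-1.42, 1.44], [-3.14, 3.14]. Speed limits (rad/s): [2.79, 2.79, 3.14, 3.14, 3.14, 3.14].

### API

Orientations are given as a 3x3 rotation matrix whose columns are the frame's x, y, z axes.
In Python, from rig import manip gives the robot as it stands.
- The arm moves only by the tool carry_out, never from a script. Its argument "increments" is a list of rows, each a list of 7 numbers: the shift along the tool's x, y, z in mm, then the turn, a rotation vector about the tool's x, y, z in degrees, then the opening, from 0 (shut) to 1 (fully open). A call has 1 to 8 rows; each row is the pose to reach, as a shift and turn from the pose commanded when the call began, along the tool's axes at that moment; what a row does not reach only later rows make up. A row lasts 1/12 s, in which the tool goes at most 41.7 mm and 7.16 degrees, less where a joint would pass 70% of its speed; a pose out of reach is approached as far as the arm can. A call with a gripper value outside its range is refused whole. The fingers move at their own pace and stop on an object; "grip_force" is the grip in N (left out, the last holds). Time passes only in rows, so rows that repeat a pose let the fingers close. It gives the time, the measured TCP pose, the force and the opening at its end, in the units of the state.
- manip.get_obs(): the state, without advancing time (a new reading comes with each control period).
- manip.capture(name): name is "scene" or "top" or "wrist"; returns the picture (400x640x3 uint8, blue, green, red); there is no depth.
- manip.camera_model(name): a dict with "vfov" (degrees; the focal length in pixels is half the picture's height over the tangent of half this angle, whatever the lens; pixels are square), "cx", "cy" (the principal point, pixels), "view" (4x4, takes a point from world to camera coordinates). Camera axes: x right, y up, looking along -z (the intrinsics and any distortion apply to the point x, -y, -z); pixel columns grow to the right and rows downward; lengths in m; the calibration is good to about 2 mm. A picture is of the moment at which its call begins: read the wrist's pose just before it. camera_model takes no time and is no camera call; for the wrist camera it gives the pose at the moment of the call.
- manip.job_done(): hands the job in, once; it reports no verdict.
The state is a dict: "time": time; "qpos": joint angles; "qd": joint speeds; "joint_torque": joint torques, N m; "position": TCP position; "ee_rot": TCP orientation; "force": force on the tool from outside, world axes, zero at the start; "torque": the same for the moment, N m; "grip_width": finger opening in m.
Only numpy, scipy, OpenCV 4.12 (cv2) and the standard library are available. Lean on these libraries where they do the work, as an engineer would, in place of code of your own. Each camera call takes 0.05 s, during which the arm holds its last target.

## Working session

There is one attempt and no reset: what is moved stays moved. The work goes in short steps, Python scripts to look and compute and a tool call to move; the robot and the scene stay as the last step left them, time stands still between calls to the robot, and variables do not carry over. Pictures are saved under pics/ and viewed, and the job is handed in when it is done.

Besides the shell and the picture viewer there is one more tool, called after ">>>" by a JSON object that holds its "name" and its "arguments". carry_out: Moves the arm, as the interface text tells. Its arguments: {"type":"object","properties":{"increments":{"type":"array","items":{"type":"array","items":{"type":"number"}}},"grip_force":{"type":"number"}},"required":["increments"]}

```bash
ls; mkdir -p pics; cat > h.py <<'E'
import numpy as np, cv2
from rig import manip
def K(n):
    m=manip.camera_model(n); f=200/np.tan(np.radians(m['vfov'])/2); return m,f
def ray(n,u,v,m=None):
    if m is None: m=manip.camera_model(n)
    f=200/np.tan(np.radians(m['vfov'])/2)
    d=np.array([(u-m['cx'])/f,-(v-m['cy'])/f,-1.0])
    V=np.array(m['view']); R=V[:3,:3]; t=V[:3,3]
    return -R.T@t, R.T@d
def onplane(n,u,v,z,m=None):
    o,d=ray(n,u,v,m); s=(z-o[2])/d[2]; return o+s*d
def proj(n,p,m=None):
    if m is None: m=manip.camera_model(n)
    f=200/np.tan(np.radians(m['vfov'])/2)
    V=np.array(m['view']); c=V[:3,:3]@np.array(p)+V[:3,3]
    return m['cx']+f*c[0]/-c[2], m['cy']+f*(-c[1])/-c[2]
E
python3 - <<'E'
from h import *
for n in ['scene','top','wrist']:
    m=manip.camera_model(n); print(n,{k:(np.round(v,3).tolist()) if not isinstance(v,str) else v for k,v in m.items()})
    cv2.imwrite(f'pics/{n}0.png',manip.capture(n))
o=manip.get_obs(); print({k:np.round(v,3).tolist() for k,v in o.items()})
E
```

```text
pics
scene {'vfov': 54.077, 'cx': 314.824, 'cy': 198.718, 'view': [[-0.5, 0.866, 0.019, 0.277], [-0.478, -0.294, 0.827, 0.201], [0.722, 0.405, 0.561, -1.348], [0.0, 0.0, 0.0, 1.0]]}
top {'vfov': 57.248, 'cx': 322.982, 'cy': 202.476, 'view': [[0.005, -0.999, 0.041, -0.041], [0.999, 0.007, 0.041, -0.539], [-0.042, 0.041, 0.998, -0.909], [0.0, 0.0, 0.0, 1.0]]}
wrist {'vfov': 58.667, 'cx': 319.196, 'cy': 200.165, 'view': [[0.374, 0.928, -0.002, -0.498], [-0.894, 0.36, -0.266, 0.036], [-0.246, 0.101, 0.964, -0.378], [0.0, 0.0, 0.0, 1.0]]}
{'time': 0.15, 'qpos': [1.187, 0.241, 0.004, 1.335, -0.0, 1.571], 'qd': [0.002, -0.003, 0.003, -0.0, -0.0, -0.001], 'joint_torque': [0.0, -37.263, 25.264, 0.012, -0.0, 0.0], 'position': [0.187, 0.463, 0.231], 'ee_rot': [[-0.927, 0.374, -0.001], [0.374, 0.927, -0.001], [-0.0, -0.002, -1.0]], 'force': [-0.248, -0.515, 0.158], 'torque': [-0.022, 0.018, 0.013], 'grip_width': 0.086}
```

View pics/top0.png

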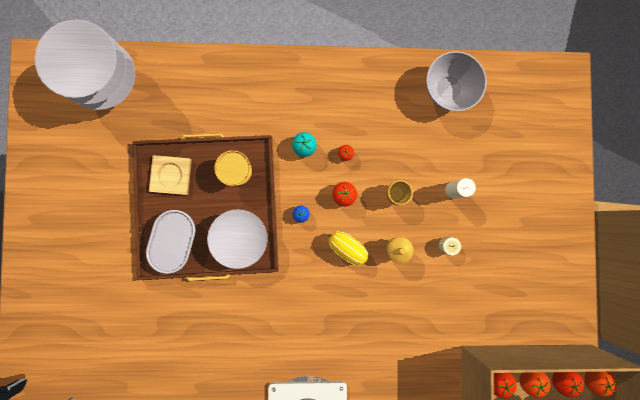

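View pics/scene0.png

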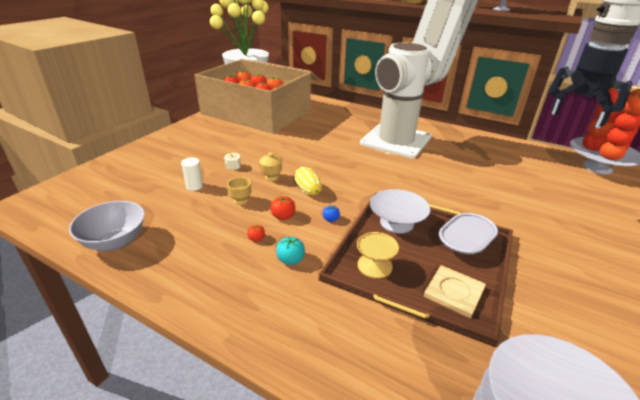

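View pics/wrist0.png

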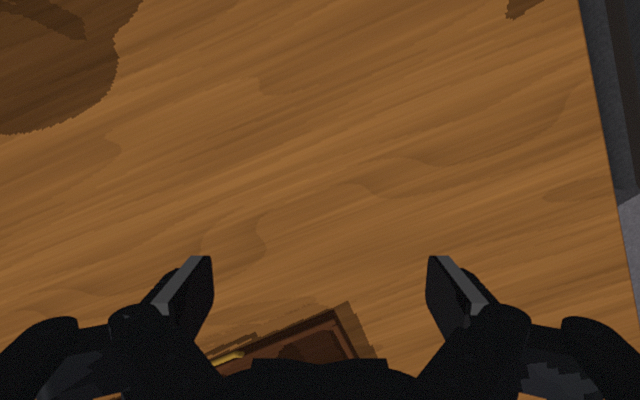

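The top view shows the tray on the left: wooden stand (170,175), brass holder (233,168), long dish (170,241) and round dish (237,239). The loose things are the red tomato (345,194), melon (348,249), lidded cup (400,250), open cup (400,192), candle (463,188) and stub (450,246).

```bash
python3 - <<'E'
from h import *
a=cv2.imread('pics/top0.png')
c=cv2.resize(a[125:285,125:285],None,fx=3.6,fy=3.6,interpolation=cv2.INTER_CUBIC); cv2.imwrite('pics/c1.png',c)
c=cv2.resize(a[130:275,285:485],None,fx=4,fy=4,interpolation=cv2.INTER_CUBIC); cv2.imwrite('pics/c2.png',c)
E
```

```text
(no output)
```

View pics/c1.png

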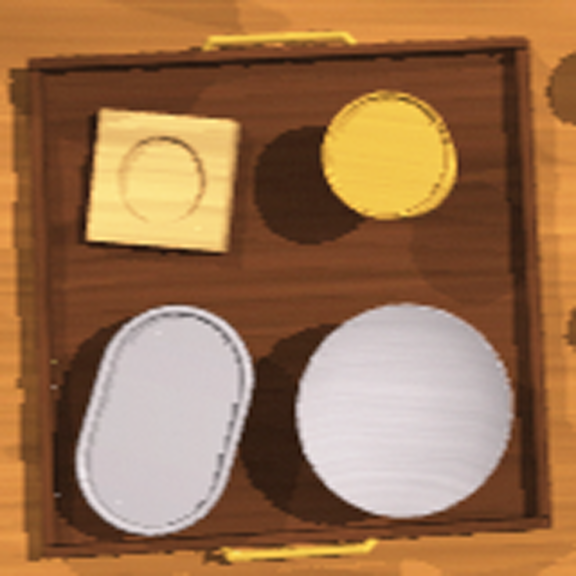

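View pics/c2.png

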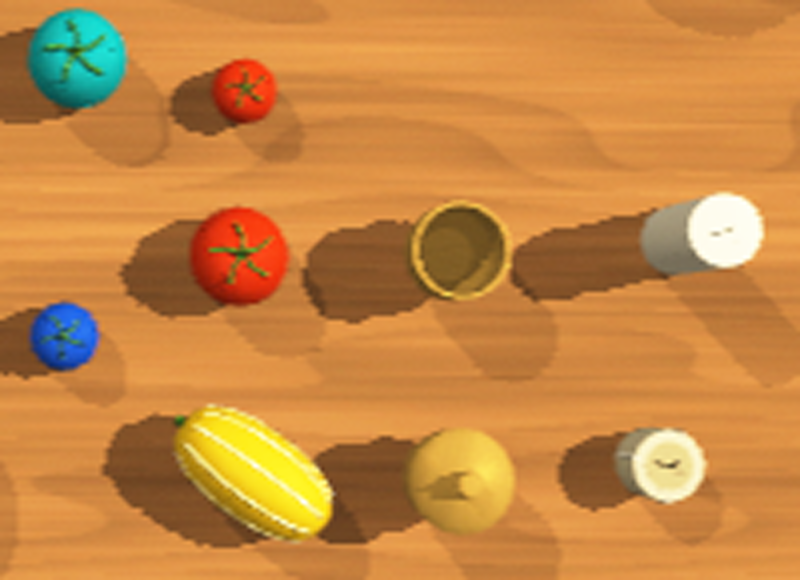

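```bash
cat > meas.py <<'E'
from h import *
def comp(img,mask,near,s=4,off=(0,0)):
    n,l,st,ce=cv2.connectedComponentsWithStats(mask.astype(np.uint8))
    best=min(range(1,n),key=lambda i:(1e9 if st[i,4]<150 else 0)+np.hypot(*(ce[i]-near)))
    cs,_=cv2.findContours((l==best).astype(np.uint8),cv2.RETR_EXTERNAL,cv2.CHAIN_APPROX_NONE)
    return max(cs,key=cv2.contourArea)
E
python3 - <<'E'
from meas import *
a=cv2.imread('pics/top0.png'); s=4
b=cv2.resize(a,None,fx=s,fy=s,interpolation=cv2.INTER_CUBIC)
hsv=cv2.cvtColor(b,cv2.COLOR_BGR2HSV); H,S,V=[hsv[...,i].astype(int) for i in range(3)]
def f(x): return (x+0.5)/s-0.5
def inside(x0,y0,x1,y1):
    m=np.zeros(H.shape,bool); m[y0*s:y1*s,x0*s:x1*s]=1; return m
tests={
'dish':((S<60)&(V>120)&inside(203,205,272,273),(237,239),.060),
'long':((S<60)&(V>110)&inside(140,200,200,275),(170,241),.045),
'stand':((H>15)&(V>150)&inside(140,150,200,200),(170,175),.020),
'holder':((H>15)&(V>140)&inside(210,145,258,192),(233,168),.066),
'tomato':(((H<7)|(H>172))&(S>180)&(V>110)&inside(325,175,365,212),(345,194),.024),
'melon':((H>22)&(H<35)&(S>90)&(V>120)&inside(322,228,375,270)|((S<120)&(V>190)&inside(322,228,375,270)),(348,249),.029),
'cup':((H>17)&(S>80)&(V>110)&inside(380,228,420,268),(400,250),.0535),
'candle':((S<70)&(V>225)&inside(440,170,485,205),(466,188),.078),
'stub':((S<110)&(V>190)&inside(436,230,466,262),(452,246),.034),
'opencup':((H>17)&(S>80)&(V>60)&inside(380,175,420,212),(400,192),.055),
}
vis=b.copy()
for k,(m,near,z) in tests.items():
    c=comp(b,m,np.array(near)*s,s)
    c=cv2.convexHull(c); cv2.drawContours(vis,[c],-1,(255,0,255),1)
    (ex,ey),(w,h),an=cv2.fitEllipse(c) 
    r=cv2.minAreaRect(c)
    M=cv2.moments(c); mx,my=M['m10']/M['m00'],M['m01']/M['m00']
    P=onplane('top',f(mx),f(my),z)
    print(k,'px',np.round([f(mx),f(my)],1),'ell',np.round([w/s,h/s,an],1),'rect',np.round(r[1][0]/s,1),np.round(r[1][1]/s,1),round(r[2],1),'P',np.round(P,4), 'E',np.round(onplane('top',f(ex),f(ey),z)[:2],4))
    if k in('long','melon','stand'):
        bp=cv2.boxPoints(r); e=[onplane('top',f(x),f(y),z)[:2] for x,y in bp]
        d1=e[1]-e[0]; d2=e[2]-e[1]
        print('   edges',np.linalg.norm(d1).round(4),np.degrees(np.arctan2(d1[1],d1[0])).round(1),np.linalg.norm(d2).round(4),np.degrees(np.arctan2(d2[1],d2[0])).round(1), 'ctr',np.mean(e,axis=0).round(4))
cv2.imwrite('pics/v1.png',cv2.resize(vis[130*s:280*s,130*s:480*s],(800,343)))
E
```

```text
dish px [236.7 238.7] ell [59.1 60.4 73.9] rect 58.9 60.0 85.0 P [0.4509 0.1671 0.06  ] E [0.4509 0.1671]
long px [170.2 241.3] ell [47.4 66.8 18.1] rect 43.3 65.2 16.2 P [0.4434 0.3263 0.045 ] E [0.4435 0.3265]
   edges 0.1528 -14.6 0.1022 -106.0 ctr [0.4435 0.3262]
stand px [169.7 174.7] ell [44.2 55.8 93.2] rect 39.8 37.1 5.0 P [0.6048 0.3402 0.02  ] E [0.6043 0.3396]
   edges 0.0912 -3.5 0.0964 -94.4 ctr [0.605  0.3402]
holder px [232.7 168. ] ell [ 35.6  38.3 114.9] rect 35.5 37.5 90.0 P [0.6169 0.1779 0.066 ] E [0.6168 0.1778]
tomato px [344.2 193.7] ell [ 23.5  24.1 137.6] rect 23.9 23.5 26.6 P [ 0.5613 -0.0894  0.024 ] E [ 0.5612 -0.0894]
melon px [349.6 246.8] ell [ 20.6  44.5 127.9] rect 42.1 18.9 39.5 P [ 0.4301 -0.1028  0.029 ] E [ 0.4298 -0.1023]
   edges 0.0465 -39.4 0.1039 -129.1 ctr [ 0.431  -0.1033]
cup px [399.6 249.6] ell [ 26.1  27.8 115.6] rect 26.6 26.6 63.4 P [ 0.4256 -0.2208  0.0535] E [ 0.4257 -0.2208]
candle px [465.9 187.1] ell [ 18.   18.6 113.7] rect 18.0 18.0 90.0 P [ 0.5758 -0.374   0.078 ] E [ 0.5758 -0.3739]
stub px [451.7 245.9] ell [ 17.9  18.2 163.3] rect 17.9 17.5 45.0 P [ 0.4332 -0.3559  0.034 ] E [ 0.4332 -0.3559]
opencup px [399.5 192.3] ell [24.7 26.8 81. ] rect 26.4 24.8 2.4 P [ 0.5638 -0.2205  0.055 ] E [ 0.5637 -0.2206]
```

View pics/v1.png

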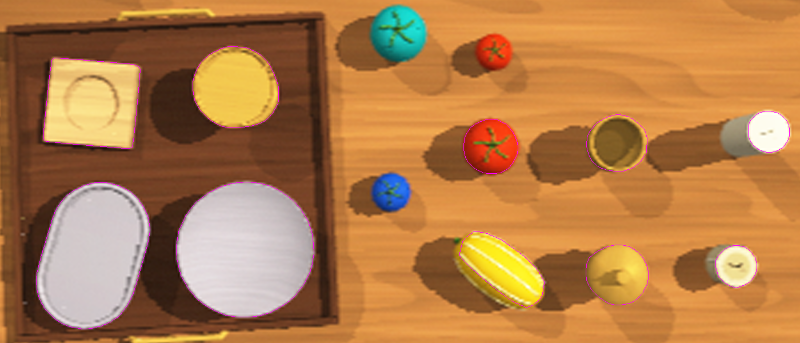

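```bash
cat > go.py <<'E'
from h import *
import sys
from scipy.spatial.transform import Rotation as R
def to(x,y,z,yaw=None):
    o=manip.get_obs(); Rt=np.array(o['ee_rot']); p=np.array(o['position'])
    d=Rt.T@(np.array([x,y,z])-p)*1000
    if yaw is None: yaw=np.degrees(np.arctan2(Rt[1,1],Rt[0,1]))
    else:
        c=np.degrees(np.arctan2(Rt[1,1],Rt[0,1])); yaw=c+((yaw-c+90)%180-90)
    t=np.radians(yaw); yv=np.array([np.cos(t),np.sin(t),0]); zv=np.array([0,0,-1.]); xv=np.cross(yv,zv)
    T=np.stack([xv,yv,zv],1)
    rv=R.from_matrix(Rt.T@T).as_rotvec(degrees=True)
    print('t',round(o['time'],2),'pos',p.round(4),'yawnow',np.degrees(np.arctan2(Rt[1,1],Rt[0,1])).round(1),'w',round(o['grip_width'],4),'F',np.round(o['force'],1),'q6',round(o['qpos'][5],2))
    print('delta',d.round(1),rv.round(2),'|d|',np.linalg.norm(d).round(1))
if __name__=='__main__': to(*[float(v) for v in sys.argv[1:]])
E
python3 - <<'E'
from meas import *
a=cv2.imread('pics/top0.png'); s=4
b=cv2.resize(a,None,fx=s,fy=s,interpolation=cv2.INTER_CUBIC)
hsv=cv2.cvtColor(b,cv2.COLOR_BGR2HSV); H,S,V=[hsv[...,i].astype(int) for i in range(3)]
f=lambda x:(x+.5)/s-.5
w=np.zeros(H.shape,bool); w[228*s:270*s,326*s:372*s]=1
m=w&((H>19)&(H<36)&(V>100)|(S<110)&(V>170))
c=cv2.convexHull(comp(b,m,np.array((348,249))*s)); r=cv2.minAreaRect(c)
bp=cv2.boxPoints(r); e=np.array([onplane('top',f(x),f(y),.029)[:2] for x,y in bp])
for d in (e[1]-e[0],e[2]-e[1]): print(np.linalg.norm(d).round(4),np.degrees(np.arctan2(d[1],d[0])).round(1))
print(e.mean(0).round(4))
cv2.drawContours(b,[c],-1,(255,0,255),1); cv2.imwrite('pics/v2.png',b[220*s:280*s,320*s:430*s])
E
python3 go.py 0.4256 -0.2208 0.231 0
```

```text
0.0584 -35.7
0.1144 -125.5
[ 0.4289 -0.0966]
t 0.15 pos [0.187  0.4632 0.2306] yawnow 68.0 w 0.0855 F [-0.2 -0.5  0.2] q6 1.57
delta [-4.773e+02 -5.449e+02  5.000e-01] [-8.000e-02  5.000e-02  6.801e+01] |d| 724.4
```

View pics/v2.png

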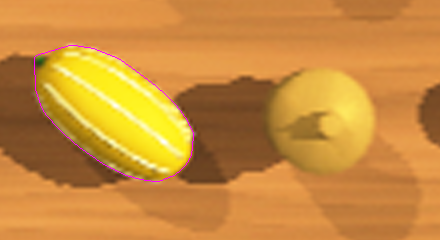

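>>> {"name": "carry_out", "arguments": {"increments": [[-25,-29,0,0,0,6,1],[-52,-60,0,0,0,13,1],[-79,-90,0,0,0,20,1],[-106,-121,0,0,0,27,1],[-133,-152,0,0,0,34,1],[-160,-183,0,0,0,41,1],[-187,-213,0,0,0,48,1],[-213,-244,0,0,0,55,1]], "grip_force": 40}}

```text
time: 0.82
position: [0.2934, 0.1558, 0.2313]
ee_rot: [[-0.22, 0.975, 0.001], [0.975, 0.22, 0.0], [-0.0, 0.001, -1.0]]
force: [1.0, -0.2, -0.1]
grip_width: 0.085
```

```bash
python3 go.py 0.4256 -0.2208 0.2 0
```

```text
t 0.82 pos [0.2934 0.1558 0.2313] yawnow 12.7 w 0.085 F [ 1.  -0.2 -0.1] q6 1.84
delta [-396.5   46.1   31.3] [ 0.03 -0.   12.72] |d| 400.4
```

>>> {"name": "carry_out", "arguments": {"increments": [[-40,4,3,0,0,6,1],[-80,9,6,0,0,12.7,1],[-120,14,9,0,0,12.7,1],[-160,18,12,0,0,12.7,1],[-200,23,15,0,0,12.7,1],[-240,28,19,0,0,12.7,1],[-280,32,22,0,0,12.7,1],[-320,37,25,0,0,12.7,1]]}}

```text
time: 1.48
position: [0.4013, -0.148, 0.206]
ee_rot: [[-0.005, 1.0, -0.0], [1.0, 0.005, 0.0], [0.0, -0.0, -1.0]]
force: [1.0, 0.3, -0.3]
grip_width: 0.0855
```

```bash
python3 go.py 0.4256 -0.2208 0.15 0; python3 - <<'E'
from h import *
im=manip.capture('wrist'); cv2.imwrite('pics/w1.png',im)
m=manip.camera_model('wrist'); V=np.array(m['view']); print(-V[:3,:3].T@V[:3,3])
E
```

```text
t 1.48 pos [ 0.4013 -0.148   0.206 ] yawnow 0.3 w 0.0855 F [ 1.   0.3 -0.3] q6 1.21
delta [-72.9  24.   56. ] [-0.01 -0.02  0.26] |d| 95.0
[ 0.40453487 -0.08706199  0.34780074]
```

View pics/w1.png

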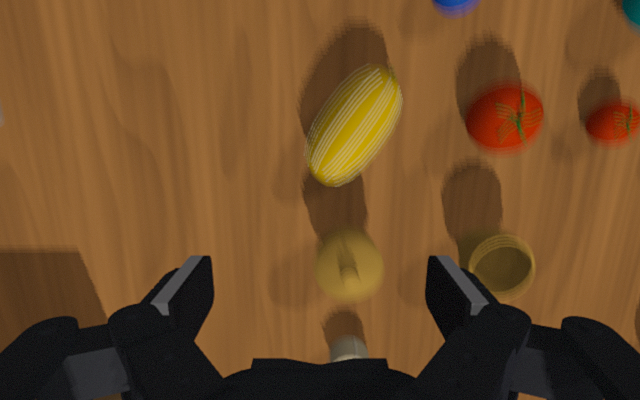

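>>> {"name": "carry_out", "arguments": {"increments": [[-25,8,10,0,0,0.3,1],[-55,18,30,0,0,0.3,1],[-73,24,56,0,0,0.3,1],[-73,24,56,0,0,0.3,1],[-73,24,56,0,0,0.3,1]]}}

```text
time: 1.95
position: [0.4244, -0.2185, 0.1484]
ee_rot: [[0.002, 1.0, -0.004], [1.0, -0.002, 0.003], [0.003, -0.005, -1.0]]
force: [-0.7, 1.0, 0.1]
grip_width: 0.0857
```

```bash
python3 go.py 0.4256 -0.2208 0.014 0; python3 - <<'E'
from h import *
m=manip.camera_model('wrist')
im=manip.capture('wrist'); cv2.imwrite('pics/w2.png',im)
for p in [(.4256,-.2208,.0535),(.4256,-.2208,.078),(.428,-.100,.029),(.5613,-.0894,.024)]: print(np.round(proj('wrist',p,m),1))
np.save('w2.npy',m['view'])
E
```

```text
t 1.95 pos [ 0.4244 -0.2185  0.1484] yawnow -0.1 w 0.0857 F [-0.7  1.   0.1] q6 1.1
delta [ -2.7   1.9 134.4] [-0.26 -0.15 -0.09] |d| 134.4
[320.5 204.8]
[320.5 215.5]
[324.1  22. ]
[521.2   6.1]
```

View pics/w2.png

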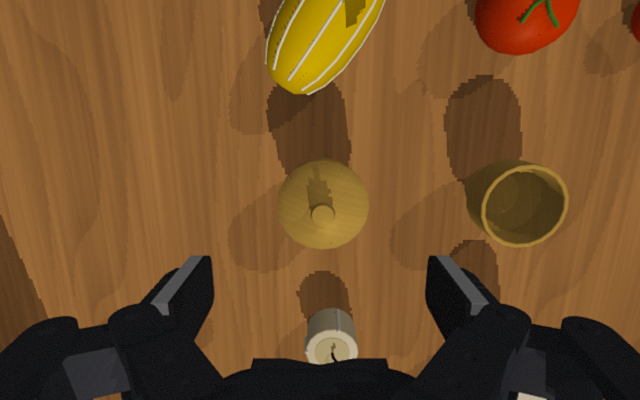

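>>> {"name": "carry_out", "arguments": {"increments": [[-2.5,3,25,-0.2,-0.1,0,1],[-2.5,3,55,-0.2,-0.1,0,1],[-2.5,3,85,-0.2,-0.1,0,1],[-2.5,3,110,-0.2,-0.1,0,1],[-2.5,3,126,-0.2,-0.1,0,1],[-2.5,3,132,-0.2,-0.1,0,1],[-2.5,3,132,-0.2,-0.1,0,1]]}}

```text
time: 2.58
position: [0.4285, -0.22, 0.0182]
ee_rot: [[-0.002, 1.0, 0.002], [1.0, 0.002, -0.001], [-0.001, 0.002, -1.0]]
force: [-0.6, -0.0, -0.3]
grip_width: 0.0855
```

>>> {"name": "carry_out", "arguments": {"increments": [[0,0,0,0,0,0,0],[0,0,0,0,0,0,0],[0,0,0,0,0,0,0],[0,0,0,0,0,0,0],[0,0,0,0,0,0,0],[0,0,0,0,0,0,0]]}}

```text
time: 3.08
position: [0.4299, -0.2217, 0.0205]
ee_rot: [[-0.0, 1.0, 0.006], [1.0, 0.0, -0.003], [-0.003, 0.006, -1.0]]
force: [-1.2, 1.1, 5.0]
grip_width: 0.0617
```

```bash
python3 go.py 0.427 -0.2208 0.14 0; python3 - <<'E'
from h import *
im=manip.capture('wrist'); cv2.imwrite('pics/w3.png',im)
E
```

```text
t 3.08 pos [ 0.4299 -0.2217  0.0205] yawnow 0.0 w 0.0617 F [-1.2  1.1  5. ] q6 1.09
delta [   0.5   -2.2 -119.5] [0.37 0.18 0.01] |d| 119.5
```

View pics/w3.png

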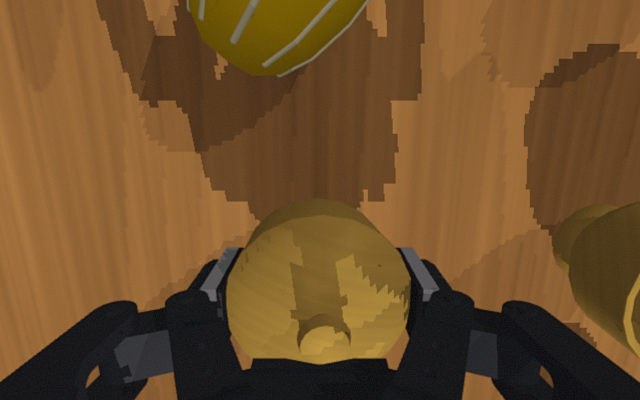

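>>> {"name": "carry_out", "arguments": {"increments": [[0,0,0,0,0,0,0],[0,0,0,0,0,0,0],[0,0,-10,0,0,0,0],[0,0,-30,0,0,0,0],[0,0,-60,0,0,0,0],[0,0,-90,0,0,0,0],[0,0,-110,0,0,0,0],[0,0,-120,0,0,0,0]]}}

```text
time: 3.8
position: [0.4304, -0.222, 0.1431]
ee_rot: [[-0.0, 1.0, 0.01], [1.0, 0.0, -0.005], [-0.005, 0.01, -1.0]]
force: [1.2, 0.3, -2.6]
grip_width: 0.0614
```

```bash
python3 go.py 0.605 0.340 0.15 30; python3 - <<'E'
from h import *
im=manip.capture('wrist'); cv2.imwrite('pics/w4.png',im)
E
```

```text
t 3.8 pos [ 0.4304 -0.222   0.1431] yawnow 0.0 w 0.0614 F [ 1.2  0.3 -2.6] q6 1.09
delta [561.9 174.7  -8. ] [  0.48   0.43 -29.99] |d| 588.5
```

View pics/w4.png

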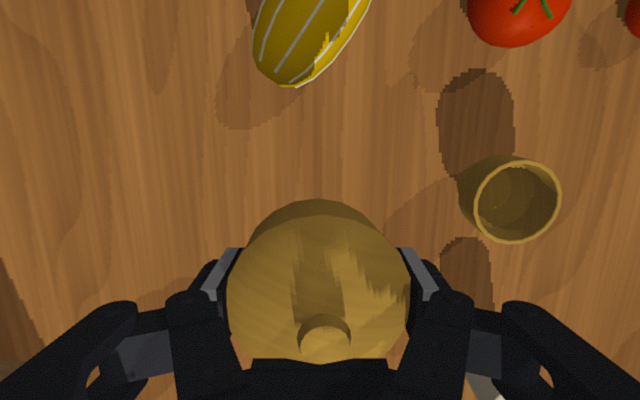

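>>> {"name": "carry_out", "arguments": {"increments": [[15,5,0,0,0,-3,0],[45,14,0,0,0,-8,0],[80,25,0,0,0,-13,0],[116,36,0,0,0,-18,0],[152,47,0,0,0,-22,0],[188,58,0,0,0,-25,0],[224,70,0,0,0,-28,0],[260,81,0,0,0,-30,0]]}}

```text
time: 4.52
position: [0.5095, 0.0409, 0.1385]
ee_rot: [[-0.502, 0.865, 0.004], [0.865, 0.502, -0.002], [-0.004, 0.003, -1.0]]
force: [1.8, -0.8, -2.8]
grip_width: 0.0619
```

```bash
python3 go.py 0.605 0.340 0.15 30
```

```text
t 4.52 pos [0.5095 0.0409 0.1385] yawnow 30.1 w 0.0619 F [ 1.8 -0.8 -2.8] q6 1.13
delta [210.7 232.8 -11.6] [0.15 0.2  0.14] |d| 314.2
```

>>> {"name": "carry_out", "arguments": {"increments": [[24,26,-2,0,0,0,0],[50,55,-4,0,0,0,0],[76,84,-6,0,0,0,0],[102,113,-8,0,0,0,0],[128,142,-10,0,0,0,0],[154,170,-12,0,0,0,0],[178,196,-12,0,0,0,0],[196,216,-12,0,0,0,0]]}}

```text
time: 5.18
position: [0.5983, 0.32, 0.15]
ee_rot: [[-0.502, 0.865, 0.004], [0.865, 0.502, -0.001], [-0.003, 0.003, -1.0]]
force: [0.3, 0.3, -1.8]
grip_width: 0.0616
```

>>> {"name": "carry_out", "arguments": {"increments": [[8,9,0,0,0,0,0],[14,15,0,0,0,0,0],[14,15,0,0,0,0,0],[14,15,0,0,0,0,0]]}}

```text
time: 5.52
position: [0.6039, 0.3359, 0.1495]
ee_rot: [[-0.5, 0.866, 0.002], [0.866, 0.5, -0.003], [-0.004, 0.001, -1.0]]
force: [0.2, -0.4, -2.7]
grip_width: 0.0619
```

```bash
python3 go.py 0.605 0.340 0.05 30; python3 - <<'E'
from h import *
m=manip.camera_model('wrist');im=manip.capture('wrist'); cv2.imwrite('pics/w5.png',im)
for p in [(.605,.340,.020),(.605,.340,.015)]: print(np.round(proj('wrist',p,m),1))
im=manip.capture('top'); cv2.imwrite('pics/t5.png',cv2.resize(im[100:300,100:300],None,fx=3,fy=3))
E
```

```text
t 5.52 pos [0.6039 0.3359 0.1495] yawnow 30.0 w 0.0619 F [ 0.2 -0.4 -2.7] q6 1.56
delta [ 3.4  2.9 99.5] [0.04 0.21 0.01] |d| 99.6
[322.7 184.8]
[322.6 183.4]
```

View pics/w5.png

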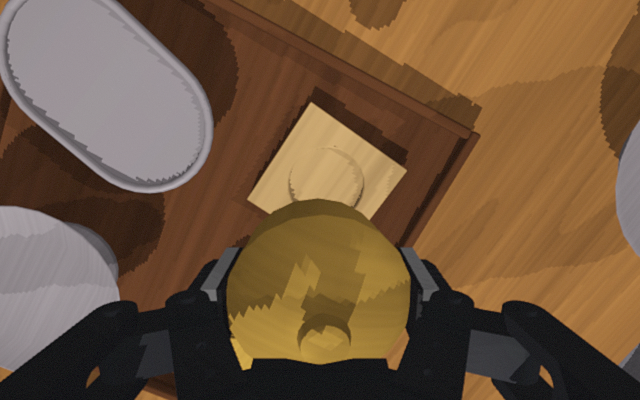

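View pics/t5.png

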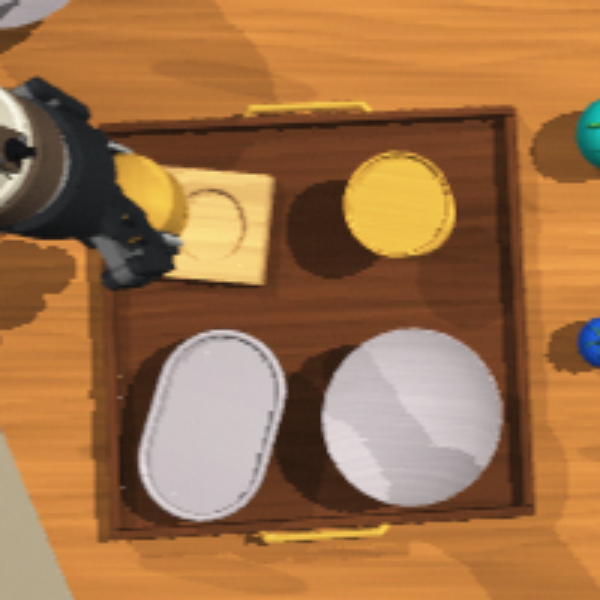

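>>> {"name": "carry_out", "arguments": {"increments": [[4,5,12,0,0,0,0],[4,5,35,0,0.2,0,0],[4,5,60,0,0.2,0,0],[4,5,82,0,0.2,0,0],[4,5,98,0,0.2,0,0],[4,5,106,0,0.2,0,0],[4,5,109,0,0.2,0,0],[4,5,110,0,0.2,0,0]]}}

```text
time: 6.28
position: [0.607, 0.3417, 0.0394]
ee_rot: [[-0.5, 0.866, 0.001], [0.866, 0.5, 0.001], [0.0, 0.001, -1.0]]
force: [0.3, -0.3, -1.6]
grip_width: 0.0614
```

```bash
python3 go.py 0.606 0.341 0.036 30
```

```text
t 6.28 pos [0.607  0.3417 0.0394] yawnow 30.0 w 0.0614 F [ 0.3 -0.3 -1.6] q6 1.56
delta [-0.1 -1.2  3.4] [ 0.07 -0.01 -0.03] |d| 3.6
```

>>> {"name": "carry_out", "arguments": {"increments": [[0,-1,1,0,0,0,0],[0,-1,2,0,0,0,0],[0,-1,3,0,0,0,0],[0,-1,4,0,0,0,0],[0,-1,4,0,0,0,0]]}}

```text
time: 6.7
position: [0.6064, 0.3419, 0.0364]
ee_rot: [[-0.5, 0.866, 0.002], [0.866, 0.5, 0.002], [0.0, 0.003, -1.0]]
force: [-0.4, 0.8, -2.4]
grip_width: 0.0617
```

>>> {"name": "carry_out", "arguments": {"increments": [[0,0,1,0,0,0,0],[0,0,2,0,0,0,0],[0,0,3,0,0,0,0],[0,0,3,0,0,0,0]]}}

```text
time: 7.03
position: [0.6065, 0.3419, 0.0356]
ee_rot: [[-0.5, 0.866, 0.003], [0.866, 0.5, 0.002], [0.0, 0.004, -1.0]]
force: [-3.0, -2.4, 7.9]
grip_width: 0.0618
```

>>> {"name": "carry_out", "arguments": {"increments": [[0,0,0,0,0,0,0.75],[0,0,0,0,0,0,0.85],[0,0,0,0,0,0,1],[0,0,0,0,0,0,1],[0,0,-12,0,0,0,1],[0,0,-40,0,0,0,1],[0,0,-75,0,0,0,1],[0,0,-110,0,0,0,1]]}}

```text
time: 7.7
position: [0.6054, 0.3412, 0.1438]
ee_rot: [[-0.5, 0.866, -0.0], [0.866, 0.5, 0.0], [0.0, 0.0, -1.0]]
force: [1.5, 0.3, -0.1]
grip_width: 0.0853
```

```bash
python3 go.py 0.4275 -0.100 0.15 -37; python3 - <<'E'
from h import *
im=manip.capture('scene'); cv2.imwrite('pics/s6.png',cv2.resize(im[180:340,320:540],None,fx=3,fy=3))
im=manip.capture('wrist'); cv2.imwrite('pics/w6.png',im)
E
```

```text
t 7.7 pos [0.6054 0.3412 0.1438] yawnow 30.0 w 0.0853 F [ 1.5  0.3 -0.1] q6 1.56
delta [-293.1 -374.7   -6.3] [-1.000e-02 -2.000e-02  6.701e+01] |d| 475.7
```

View pics/s6.png

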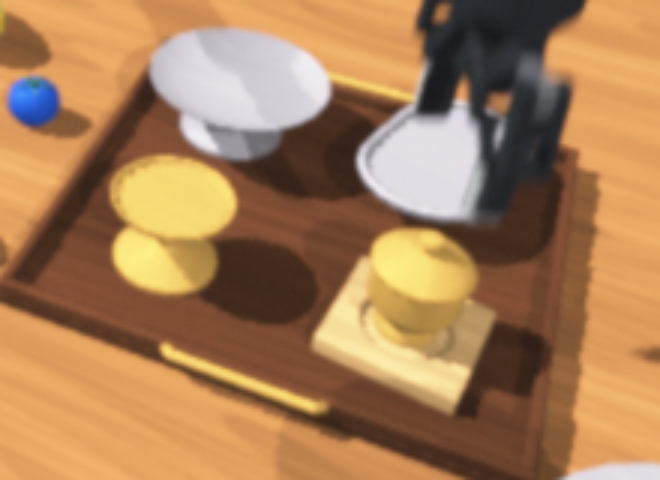

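View pics/w6.png

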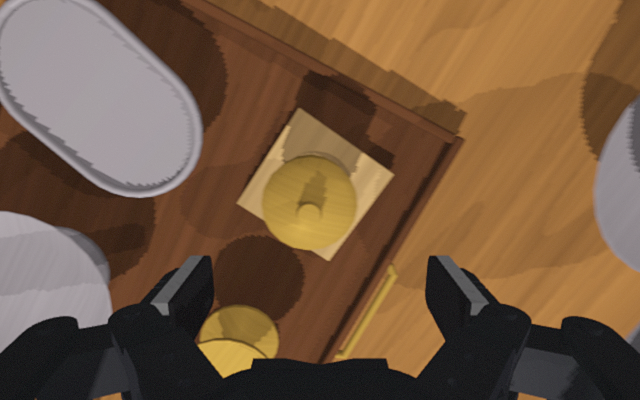

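The cup stands upright in the recess (scene crop, around (420,290)). Next is the melon.

>>> {"name": "carry_out", "arguments": {"increments": [[-20,-26,-5,0,0,7,1],[-45,-57,-10,0,0,14,1],[-70,-90,-15,0,0,21,1],[-95,-121,-15,0,0,28,1],[-120,-153,-15,0,0,35,1],[-145,-185,-15,0,0,42,1],[-170,-217,-15,0,0,49,1],[-195,-249,-15,0,0,56,1]]}}

```text
time: 8.47
position: [0.4871, 0.0466, 0.158]
ee_rot: [[0.443, 0.896, 0.003], [0.896, -0.443, 0.001], [0.002, 0.002, -1.0]]
force: [-0.3, -0.3, 0.2]
grip_width: 0.0852
```

```bash
python3 go.py 0.4275 -0.100 0.14 -37
```

```text
t 8.47 pos [0.4871 0.0466 0.158 ] yawnow -26.3 w 0.0852 F [-0.3 -0.3  0.2] q6 2.12
delta [-157.9   11.6   17.6] [ 0.11 -0.15 10.69] |d| 159.3
```

>>> {"name": "carry_out", "arguments": {"increments": [[-38,3,4,0,0,6,1],[-76,6,8,0,0,10.7,1],[-112,8,12,0,0,10.7,1],[-140,10,15,0,0,10.7,1],[-156,12,18,0,0,10.7,1],[-158,12,18,0,0,10.7,1],[-158,12,18,0,0,10.7,1]]}}

```text
time: 9.05
position: [0.4293, -0.0999, 0.1395]
ee_rot: [[0.599, 0.8, 0.002], [0.8, -0.599, 0.001], [0.003, 0.001, -1.0]]
force: [0.5, 1.2, 0.4]
grip_width: 0.0852
```

```bash
python3 go.py 0.4275 -0.100 0.006 -37; python3 - <<'E'
from h import *
m=manip.camera_model('wrist')
im=manip.capture('wrist'); cv2.imwrite('pics/w7.png',im)
print(np.round(proj('wrist',(.4275,-.1,.029),m),1))
hsv=cv2.cvtColor(im,cv2.COLOR_BGR2HSV); H,S,V=[hsv[...,i].astype(int) for i in range(3)]
mk=((H>22)&(H<36)&(S>150)&(V>70)).astype(np.uint8); mk=cv2.morphologyEx(mk,cv2.MORPH_CLOSE,np.ones((5,5)))
n,l,st,ce=cv2.connectedComponentsWithStats(mk); i=1+np.argmax(st[1:,4]); print(st[i],ce[i])
cs,_=cv2.findContours((l==i).astype(np.uint8),cv2.RETR_EXTERNAL,cv2.CHAIN_APPROX_NONE); c=cv2.convexHull(max(cs,key=cv2.contourArea))
r=cv2.minAreaRect(c); print(r); e=np.array([onplane('wrist',x,y,.029,m)[:2] for x,y in cv2.boxPoints(r)])
for d in (e[1]-e[0],e[2]-e[1]): print(np.linalg.norm(d).round(4),np.degrees(np.arctan2(d[1],d[0])).round(1))
print(e.mean(0).round(4))
cv2.drawContours(im,[c],-1,(255,0,255),1); cv2.imwrite('pics/w7.png',im)
E
```

```text
t 9.05 pos [ 0.4293 -0.0999  0.1395] yawnow -36.8 w 0.0852 F [0.5 1.2 0.4] q6 1.98
delta [ -1.6  -1.6 133.5] [ 0.07 -0.15  0.17] |d| 133.5
[315.5 198.3]
[ 278  122   78  144 8901] [316.41029098 193.02033479]
((316.5642395019531, 193.46240234375), (143.48150634765625, 75.9646987915039), 86.18592071533203)
0.0529 -33.1
0.1088 -121.6
[ 0.4286 -0.1   ]
```

View pics/w7.png

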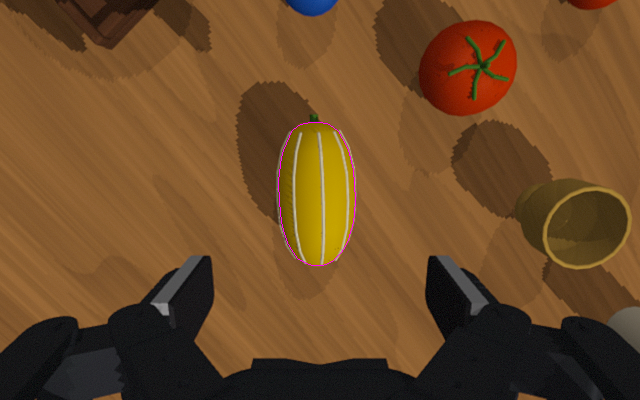

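>>> {"name": "carry_out", "arguments": {"increments": [[-1,-1,25,0,0,0,1],[-1,-1,58,0,-0.1,0,1],[-1,-1,90,0,-0.1,0,1],[-1,-1,115,0,-0.1,0,1],[-1,-1,129,0,-0.1,0,1],[-1,-1,134,0,-0.1,0,1],[-1,-1,134,0,-0.1,0,1]]}}

```text
time: 9.68
position: [0.428, -0.0979, 0.0041]
ee_rot: [[0.596, 0.803, -0.002], [0.803, -0.596, 0.001], [-0.0, -0.002, -1.0]]
force: [-1.1, 0.2, -0.1]
grip_width: 0.0852
```

>>> {"name": "carry_out", "arguments": {"increments": [[0,0,0,0,0,0,0],[0,0,0,0,0,0,0],[0,0,0,0,0,0,0],[0,0,0,0,0,0,0],[0,0,0,0,0,0,0],[0,0,0,0,0,0,0],[0,0,0,0,0,0,0],[0,0,0,0,0,0,0]]}}

```text
time: 10.35
position: [0.4297, -0.0991, 0.0066]
ee_rot: [[0.597, 0.802, 0.004], [0.802, -0.597, 0.0], [0.003, 0.003, -1.0]]
force: [-0.9, 2.3, 6.1]
grip_width: 0.0556
```

```bash
python3 go.py 0.4285 -0.100 0.14 -37; python3 - <<'E'
from h import *
im=manip.capture('wrist'); cv2.imwrite('pics/w8.png',im)
E
```

```text
t 10.35 pos [ 0.4297 -0.0991  0.0066] yawnow -36.7 w 0.0556 F [-0.9  2.3  6.1] q6 1.98
delta [  -1.1   -0.  -133.4] [ 0.18 -0.15  0.32] |d| 133.4
```

View pics/w8.png

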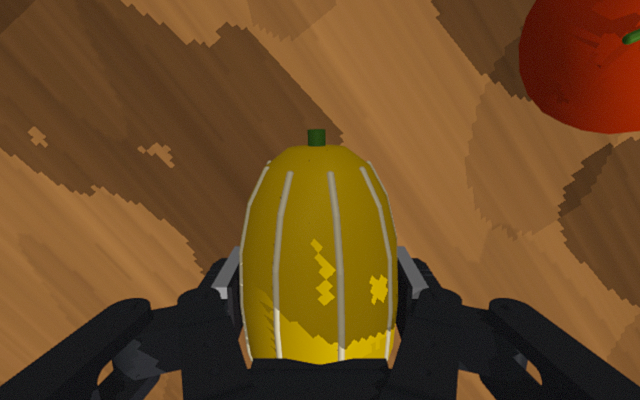

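>>> {"name": "carry_out", "arguments": {"increments": [[0,0,-4,0,0,0,0],[0,0,-15,0,0,0,0],[0,0,-40,0,0,0,0],[0,0,-70,0,0,0,0],[0,0,-95,0,0,-6,0],[0,0,-112,0,0,-12,0],[0,0,-120,0,0,-18,0],[0,0,-122,0,0,-24,0]]}}

```text
time: 11.07
position: [0.4296, -0.0996, 0.1297]
ee_rot: [[0.215, 0.977, 0.005], [0.977, -0.215, -0.001], [-0.0, 0.005, -1.0]]
force: [1.5, 0.2, -1.8]
grip_width: 0.0554
```

```bash
python3 go.py 0.4435 0.3262 0.14 30
```

```text
t 11.07 pos [ 0.4296 -0.0996  0.1297] yawnow -12.4 w 0.0554 F [ 1.5  0.2 -1.8] q6 1.56
delta [418.9 -77.8 -10.9] [  0.29   0.13 -42.41] |d| 426.2
```

>>> {"name": "carry_out", "arguments": {"increments": [[12,-2,0,0,0,-6,0],[36,-7,0,0,0,-12,0],[65,-12,-2,0,0,-18,0],[96,-18,-4,0,0,-24,0],[128,-24,-6,0,0,-30,0],[160,-30,-8,0,0,-36,0],[192,-36,-10,0,0,-42,0],[224,-42,-11,0,0,-48,0]]}}

```text
time: 11.73
position: [0.4362, 0.1299, 0.1387]
ee_rot: [[-0.582, 0.813, 0.002], [0.813, 0.582, -0.0], [-0.001, 0.001, -1.0]]
force: [0.9, -0.4, -2.3]
grip_width: 0.0558
```

```bash
python3 go.py 0.4435 0.3262 0.14 75
```

```text
t 11.73 pos [0.4362 0.1299 0.1387] yawnow 35.6 w 0.0558 F [ 0.9 -0.4 -2.3] q6 1.24
delta [155.4 120.1  -1.4] [  0.04   0.08 -39.42] |d| 196.4
```

>>> {"name": "carry_out", "arguments": {"increments": [[27,20,0,0,0,-6,0],[54,41,0,0,0,-12,0],[80,62,0,0,0,-18,0],[105,81,0,0,0,-24,0],[127,98,0,0,0,-30,0],[143,110,0,0,0,-36,0],[153,118,0,0,0,-39.4,0],[155,120,0,0,0,-39.4,0]]}}

```text
time: 12.4
position: [0.4446, 0.3267, 0.138]
ee_rot: [[-0.966, 0.26, 0.001], [0.26, 0.966, 0.001], [-0.001, 0.001, -1.0]]
force: [-0.3, -0.4, -1.6]
grip_width: 0.0557
```

>>> {"name": "carry_out", "arguments": {"increments": [[0,0,0,0,0,0,0],[0,0,0,0,0,0,0]]}}

```text
time: 12.57
position: [0.4445, 0.3236, 0.1379]
ee_rot: [[-0.964, 0.265, 0.0], [0.265, 0.964, -0.001], [-0.0, -0.001, -1.0]]
force: [-0.3, -0.1, -1.8]
grip_width: 0.056
```

```bash
python3 go.py 0.4435 0.3262 0.05 75; python3 - <<'E'
from h import *
m=manip.camera_model('wrist');im=manip.capture('wrist'); cv2.imwrite('pics/w9.png',im)
print(np.round(proj('wrist',(.4435,.3262,.045),m),1))
im=manip.capture('scene'); cv2.imwrite('pics/s9.png',cv2.resize(im[160:340,320:540],None,fx=3,fy=3))
E
```

```text
t 12.57 pos [0.4445 0.3236 0.1379] yawnow 74.6 w 0.056 F [-0.3 -0.1 -1.8] q6 0.9
delta [ 1.7  2.4 87.9] [-0.07  0.03 -0.39] |d| 87.9
[323.7 199.7]
```

View pics/w9.png

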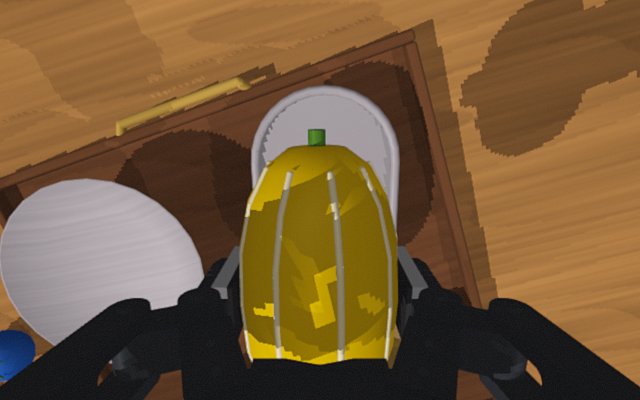

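View pics/s9.png

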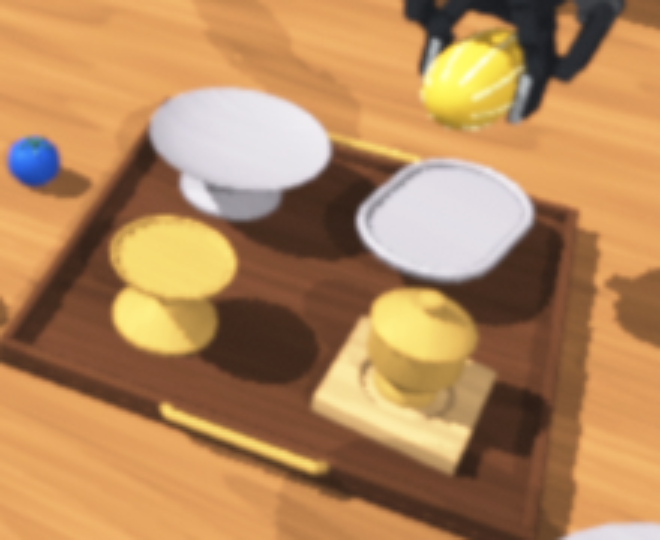

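>>> {"name": "carry_out", "arguments": {"increments": [[3,2,10,0,0,0,0],[3,2,30,0,0,-0.4,0],[3,2,50,0,0,-0.4,0],[3,2,68,0,0,-0.4,0],[3,2,80,0,0,-0.4,0],[3,2,84,0,0,-0.4,0],[3,2,87,0,0,-0.4,0],[3,2,88,0,0,-0.4,0]]}}

```text
time: 13.33
position: [0.4425, 0.3269, 0.0498]
ee_rot: [[-0.966, 0.258, 0.0], [0.258, 0.966, -0.0], [-0.001, -0.0, -1.0]]
force: [-0.1, -0.3, -2.4]
grip_width: 0.0558
```

>>> {"name": "carry_out", "arguments": {"increments": [[0,0,1,0,0,0,0],[0,0,2,0,0,0,0],[0,0,2,0,0,0,0]]}}

```text
time: 13.58
position: [0.4429, 0.3275, 0.0487]
ee_rot: [[-0.966, 0.257, 0.002], [0.257, 0.966, 0.001], [-0.002, 0.001, -1.0]]
force: [-0.5, -0.1, -1.9]
grip_width: 0.0557
```

```bash
python3 go.py 0.442 0.3266 0.0466 75
```

```text
t 13.58 pos [0.4429 0.3275 0.0487] yawnow 75.1 w 0.0557 F [-0.5 -0.1 -1.9] q6 0.9
delta [ 0.7 -1.1  2.1] [0.07 0.09 0.11] |d| 2.4
```

>>> {"name": "carry_out", "arguments": {"increments": [[0.7,-1,1,0,0,0,0],[0.7,-1,2,0,0,0,0],[0.7,-1,3,0,0,0,0],[0.7,-1,3,0,0,0,0]]}}

```text
time: 13.92
position: [0.4419, 0.3265, 0.0467]
ee_rot: [[-0.966, 0.257, 0.002], [0.257, 0.966, 0.001], [-0.002, 0.001, -1.0]]
force: [-1.6, -2.4, 7.0]
grip_width: 0.0555
```

>>> {"name": "carry_out", "arguments": {"increments": [[0,0,0,0,0,0,0.7],[0,0,0,0,0,0,0.8],[0,0,0,0,0,0,1],[0,0,0,0,0,0,1],[0,0,-12,0,0,0,1],[0,0,-40,0,0,0,1],[0,0,-75,0,0,0,1],[0,0,-110,0,0,0,1]]}}

```text
time: 14.58
position: [0.4407, 0.3258, 0.1552]
ee_rot: [[-0.966, 0.257, -0.002], [0.257, 0.966, -0.002], [0.001, -0.002, -1.0]]
force: [1.2, 0.9, 0.2]
grip_width: 0.0857
```

```bash
python3 go.py 0.5613 -0.0894 0.17 0; python3 - <<'E'
from h import *
im=manip.capture('wrist'); cv2.imwrite('pics/w10.png',im)
im=manip.capture('scene'); cv2.imwrite('pics/s10.png',cv2.resize(im[160:340,320:540],None,fx=3,fy=3))
E
```

```text
t 14.58 pos [0.4407 0.3258 0.1552] yawnow 75.1 w 0.0857 F [1.2 0.9 0.2] q6 0.9
delta [-223.3 -370.3  -14.2] [-1.500e-01  3.000e-02  7.511e+01] |d| 432.7
```

View pics/w10.png

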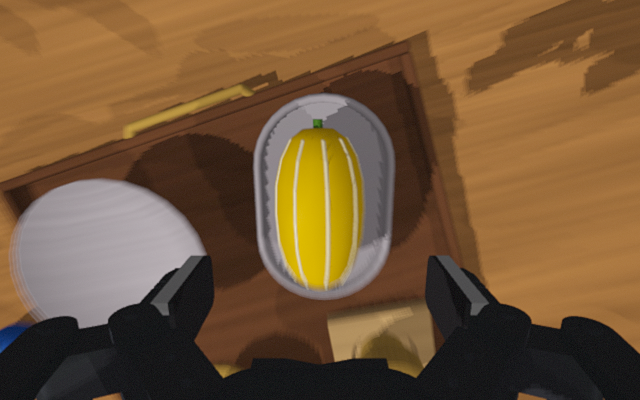

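View pics/s10.png

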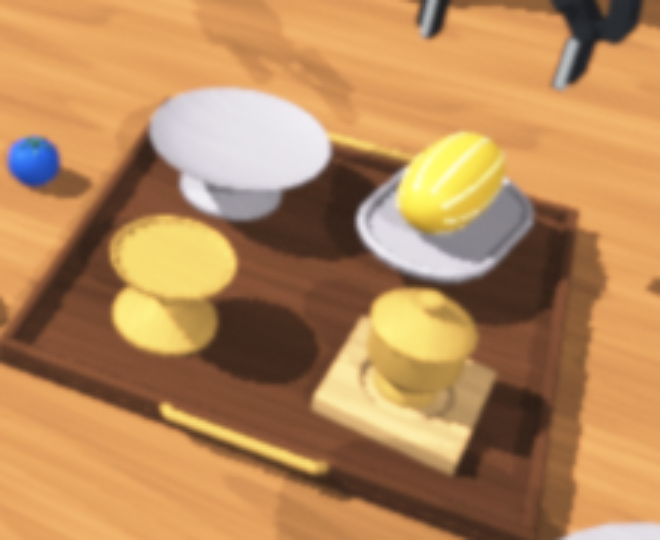

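>>> {"name": "carry_out", "arguments": {"increments": [[-20,-33,-8,0,0,7,1],[-38,-63,-16,0,0,14,1],[-58,-96,-20,0,0,21,1],[-78,-129,-20,0,0,28,1],[-98,-162,-20,0,0,35,1],[-118,-195,-20,0,0,42,1],[-138,-228,-20,0,0,49,1],[-158,-261,-20,0,0,56,1]]}}

```text
time: 15.35
position: [0.5271, 0.0317, 0.1745]
ee_rot: [[-0.322, 0.947, 0.0], [0.947, 0.322, -0.0], [-0.0, 0.0, -1.0]]
force: [0.6, -0.1, -0.3]
grip_width: 0.0851
```

```bash
python3 go.py 0.5613 -0.0894 0.14 0
```

```text
t 15.35 pos [0.5271 0.0317 0.1745] yawnow 18.8 w 0.0851 F [ 0.6 -0.1 -0.3] q6 1.3
delta [-125.7   -6.6   34.5] [1.000e-02 0.000e+00 1.877e+01] |d| 130.5
```

>>> {"name": "carry_out", "arguments": {"increments": [[-35,-2,8,0,0,7,1],[-70,-4,16,0,0,14,1],[-100,-5,26,0,0,18.8,1],[-122,-7,33,0,0,18.8,1],[-126,-7,34,0,0,18.8,1],[-126,-7,34,0,0,18.8,1]]}}

```text
time: 15.85
position: [0.5612, -0.0891, 0.1396]
ee_rot: [[-0.003, 1.0, -0.002], [1.0, 0.003, 0.0], [0.0, -0.002, -1.0]]
force: [-0.4, 1.0, -0.8]
grip_width: 0.0857
```

```bash
python3 go.py 0.5613 -0.0894 0.004 0; python3 - <<'E'
from h import *
m=manip.camera_model('wrist')
im=manip.capture('wrist')
print(np.round(proj('wrist',(.5613,-.0894,.024),m),1))
hsv=cv2.cvtColor(im,cv2.COLOR_BGR2HSV); H,S,V=[hsv[...,i].astype(int) for i in range(3)]
mk=(((H<8)|(H>172))&(S>190)&(V>60)).astype(np.uint8); mk=cv2.morphologyEx(mk,cv2.MORPH_CLOSE,np.ones((9,9)))
n,l,st,ce=cv2.connectedComponentsWithStats(mk); i=1+np.argmax(st[1:,4]); print(st[i],ce[i],onplane('wrist',*ce[i],.024,m))
cv2.imwrite('pics/w11.png',im)
E
```

```text
t 15.85 pos [ 0.5612 -0.0891  0.1396] yawnow 0.2 w 0.0857 F [-0.4  1.  -0.8] q6 1.41
delta [ -0.3   0.4 135.6] [-0.1  -0.03  0.15] |d| 135.6
[318.7 194.2]
[ 281  154   81   82 5090] [320.99214145 194.20373281] [ 0.56303688 -0.08936428  0.024     ]
```

View pics/w11.png

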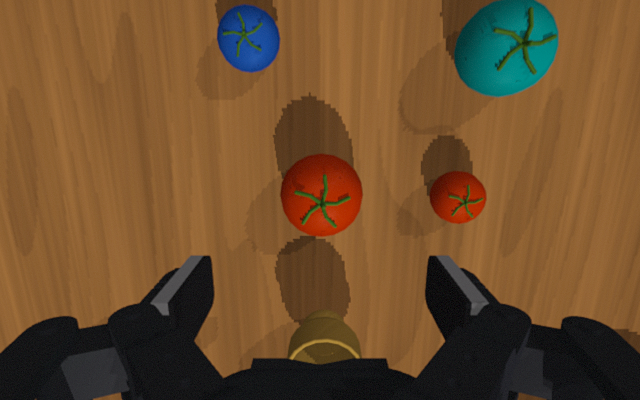

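>>> {"name": "carry_out", "arguments": {"increments": [[0,1,25,0,0,0,1],[0,1,58,0,0,0,1],[0,1,90,0,0,0,1],[0,1,115,0,0,0,1],[0,1,130,0,0,0,1],[0,1,136,0,0,0,1],[0,1,136,0,0,0,1]]}}

```text
time: 16.48
position: [0.5616, -0.0861, 0.004]
ee_rot: [[-0.008, 1.0, -0.002], [1.0, 0.008, 0.001], [0.001, -0.002, -1.0]]
force: [0.2, -0.4, 0.0]
grip_width: 0.0858
```

>>> {"name": "carry_out", "arguments": {"increments": [[0,0,0,0,0,0,0],[0,0,0,0,0,0,0],[0,0,0,0,0,0,0],[0,0,0,0,0,0,0],[0,0,0,0,0,0,0],[0,0,0,0,0,0,0],[0,0,0,0,0,0,0],[0,0,0,0,0,0,0]], "grip_force": 30}}

```text
time: 17.15
position: [0.5644, -0.0875, 0.0075]
ee_rot: [[-0.006, 1.0, 0.005], [1.0, 0.006, 0.0], [0.0, 0.005, -1.0]]
force: [-1.4, 1.8, 7.1]
grip_width: 0.0598
```

```bash
python3 go.py 0.451 0.167 0.14 0; python3 - <<'E'
from h import *
im=manip.capture('wrist'); cv2.imwrite('pics/w12.png',im)
E
```

```text
t 17.15 pos [ 0.5644 -0.0875  0.0075] yawnow 0.3 w 0.0598 F [-1.4  1.8  7.1] q6 1.41
delta [ 255.2 -111.3 -133. ] [ 0.26 -0.01  0.33] |d| 308.6
```

View pics/w12.png

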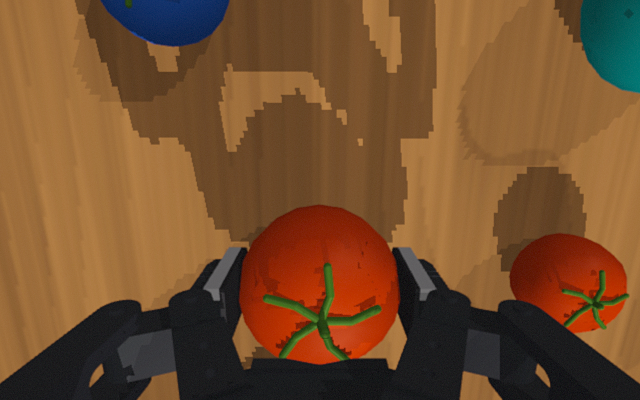

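>>> {"name": "carry_out", "arguments": {"increments": [[0,0,-2,0,0,0,0],[0,0,-6,0,0,0,0],[0,0,-12,0,0,0,0],[0,0,-20,0,0,0,0],[0,0,-20,0,0,0,0]], "grip_force": 40}}

```text
time: 17.62
position: [0.5642, -0.0881, 0.0271]
ee_rot: [[-0.005, 1.0, 0.004], [1.0, 0.005, -0.001], [-0.001, 0.004, -1.0]]
force: [0.9, -0.8, -1.1]
grip_width: 0.0594
```

```bash
python3 go.py 0.451 0.167 0.14 0; python3 - <<'E'
from h import *
im=manip.capture('wrist'); cv2.imwrite('pics/w13.png',im)
E
```

```text
t 17.62 pos [ 0.5642 -0.0881  0.0271] yawnow 0.3 w 0.0594 F [ 0.9 -0.8 -1.1] q6 1.41
delta [ 255.6 -111.4 -113.5] [0.22 0.04 0.31] |d| 301.0
```

View pics/w13.png

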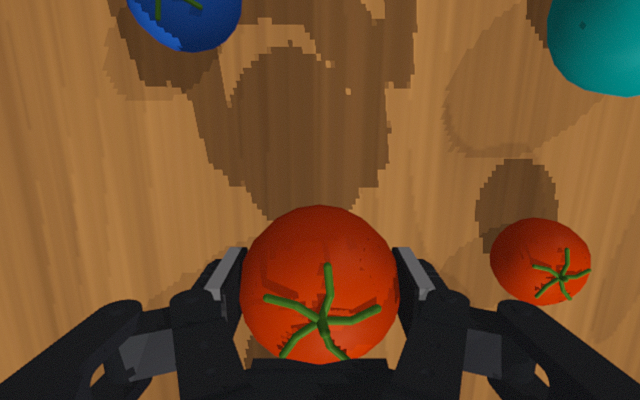

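>>> {"name": "carry_out", "arguments": {"increments": [[0,0,-15,0,0,0,0],[0,0,-45,0,0,0,0],[5,-2,-75,0,0,0,0],[25,-11,-100,0,0,0,0],[55,-24,-113,0,0,0,0],[88,-38,-114,0,0,0,0],[121,-53,-114,0,0,0,0],[154,-67,-114,0,0,0,0]]}}

```text
time: 18.33
position: [0.4942, 0.0669, 0.1396]
ee_rot: [[-0.004, 1.0, 0.002], [1.0, 0.004, 0.0], [0.0, 0.002, -1.0]]
force: [-0.4, 0.1, -1.4]
grip_width: 0.0598
```

```bash
python3 go.py 0.451 0.1685 0.14 0
```

```text
t 18.33 pos [0.4942 0.0669 0.1396] yawnow 0.3 w 0.0598 F [-0.4  0.1 -1.4] q6 1.7
delta [101.8 -42.8  -0.5] [ 0.1  -0.01  0.25] |d| 110.4
```

>>> {"name": "carry_out", "arguments": {"increments": [[32,-14,0,0,0,0,0],[62,-26,0,0,0,0,0],[86,-37,0,0,0,0,0],[99,-42,0,0,0,0,0],[102,-43,0,0,0,0,0],[102,-43,0,0,0,0,0],[102,-43,0,0,0,0,0]]}}

```text
time: 18.92
position: [0.4516, 0.1672, 0.139]
ee_rot: [[-0.005, 1.0, 0.001], [1.0, 0.005, -0.001], [-0.001, 0.001, -1.0]]
force: [-0.6, -0.4, -1.2]
grip_width: 0.0594
```

```bash
python3 go.py 0.451 0.1685 0.0595 0; python3 - <<'E'
from h import *
m=manip.camera_model('wrist');im=manip.capture('wrist'); cv2.imwrite('pics/w14.png',im)
print(np.round(proj('wrist',(.451,.167,.060),m),1))
E
```

```text
t 18.92 pos [0.4516 0.1672 0.139 ] yawnow 0.3 w 0.0594 F [-0.6 -0.4 -1.2] q6 1.92
delta [ 1.4 -0.6 79.5] [0.05 0.04 0.31] |d| 79.5
[317.1 208. ]
```

View pics/w14.png

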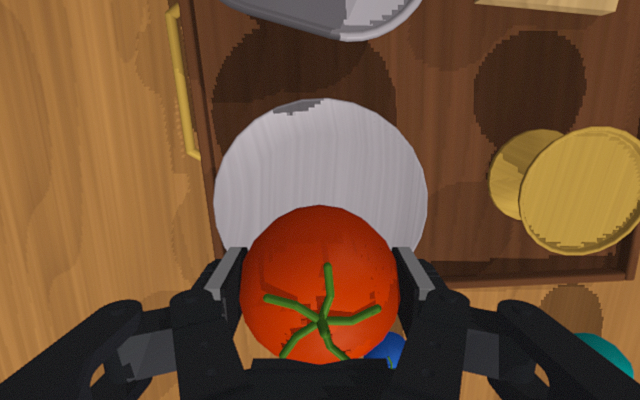

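>>> {"name": "carry_out", "arguments": {"increments": [[1.4,1,10,0,0,0,0],[1.4,1,28,0,0,0,0],[1.4,1,46,0,0,0,0],[1.4,1,60,0,0,0,0],[1.4,1,69,0,0,0,0],[1.4,1,74,0,0,0,0],[1.4,1,77,0,0,0,0],[1.4,1,77,0,0,0,0]]}}

```text
time: 19.63
position: [0.4524, 0.1686, 0.0616]
ee_rot: [[-0.005, 1.0, 0.0], [1.0, 0.005, -0.0], [-0.0, 0.0, -1.0]]
force: [-0.2, -0.4, -0.1]
grip_width: 0.0596
```

>>> {"name": "carry_out", "arguments": {"increments": [[0,0,1,0,0,0,0],[0,0,2,0,0,0,0],[0,0,3,0,0,0,0],[0,0,3,0,0,0,0]]}}

```text
time: 19.97
position: [0.453, 0.1693, 0.0597]
ee_rot: [[-0.006, 1.0, 0.002], [1.0, 0.006, 0.0], [0.0, 0.002, -1.0]]
force: [0.2, 0.8, -0.0]
grip_width: 0.0593
```

>>> {"name": "carry_out", "arguments": {"increments": [[0,0,0.5,0,0,0,0],[0,0,1,0,0,0,0],[0,0,1,0,0,0,0]]}}

```text
time: 20.22
position: [0.4531, 0.1694, 0.0595]
ee_rot: [[-0.006, 1.0, 0.003], [1.0, 0.006, 0.001], [0.001, 0.003, -1.0]]
force: [-2.5, -0.2, 7.7]
grip_width: 0.0596
```

Contact; releasing.

>>> {"name": "carry_out", "arguments": {"increments": [[0,0,0,0,0,0,0.75],[0,0,0,0,0,0,0.85],[0,0,0,0,0,0,1],[0,0,0,0,0,0,1],[0,0,-12,0,0,0,1],[0,0,-40,0,0,0,1],[0,0,-75,0,0,0,1],[0,0,-100,0,0,0,1]]}}

```text
time: 20.88
position: [0.4526, 0.1691, 0.1599]
ee_rot: [[-0.005, 1.0, 0.001], [1.0, 0.005, 0.0], [0.0, 0.001, -1.0]]
force: [1.0, -0.3, -0.0]
grip_width: 0.0855
```

```bash
python3 go.py 0.5758 -0.374 0.17 0; python3 - <<'E'
from h import *
im=manip.capture('wrist'); cv2.imwrite('pics/w15.png',im)
im=manip.capture('scene'); cv2.imwrite('pics/s15.png',cv2.resize(im[160:340,320:540],None,fx=3,fy=3))
E
```

```text
t 20.88 pos [0.4526 0.1691 0.1599] yawnow 0.3 w 0.0855 F [ 1.  -0.3 -0. ] q6 1.92
delta [-543.8  120.3  -10. ] [ 0.07 -0.01  0.31] |d| 557.0
```

View pics/w15.png

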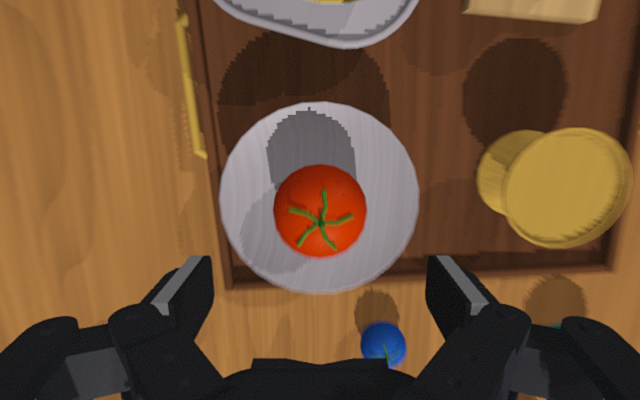

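View pics/s15.png

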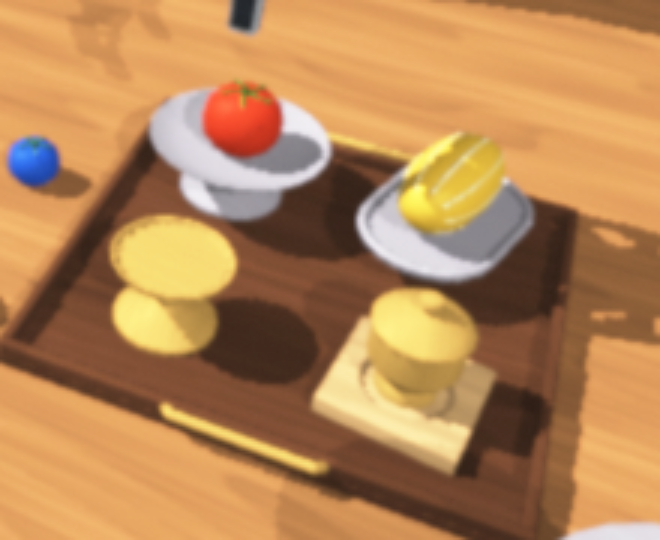

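>>> {"name": "carry_out", "arguments": {"increments": [[-38,8,-2,0,0,0,1],[-76,17,-4,0,0,0,1],[-114,25,-6,0,0,0,1],[-152,34,-8,0,0,0,1],[-190,42,-10,0,0,0,1],[-228,50,-10,0,0,0,1],[-266,59,-10,0,0,0,1],[-304,67,-10,0,0,0,1]]}}

```text
time: 21.65
position: [0.5206, -0.1364, 0.167]
ee_rot: [[-0.005, 1.0, -0.001], [1.0, 0.005, 0.0], [0.0, -0.001, -1.0]]
force: [1.1, 0.0, 0.1]
grip_width: 0.0851
```

```bash
python3 go.py 0.5758 -0.374 0.16 0
```

```text
t 21.65 pos [ 0.5206 -0.1364  0.167 ] yawnow 0.3 w 0.0851 F [1.1 0.  0.1] q6 1.31
delta [-237.9   53.9    6.9] [-0.04 -0.02  0.31] |d| 244.0
```

>>> {"name": "carry_out", "arguments": {"increments": [[-38,9,0,0,0,0,1],[-76,17,0,0,0,0,1],[-114,26,0,0,0,0,1],[-152,34,2,0,0,0,1],[-190,43,4,0,0,0,1],[-220,50,6,0,0,0,1],[-236,54,7,0,0,0,1],[-238,54,7,0,0,0,1]]}}

```text
time: 22.32
position: [0.5755, -0.3758, 0.1581]
ee_rot: [[-0.001, 1.0, -0.002], [1.0, 0.001, 0.0], [0.001, -0.002, -1.0]]
force: [-0.3, -0.5, -0.0]
grip_width: 0.0855
```

>>> {"name": "carry_out", "arguments": {"increments": [[0,0,0,0,0,0,1],[0,0,0,0,0,0,1]]}}

```text
time: 22.48
position: [0.5757, -0.3713, 0.16]
ee_rot: [[-0.006, 1.0, -0.001], [1.0, 0.006, 0.002], [0.002, -0.001, -1.0]]
force: [-0.2, 0.5, 0.7]
grip_width: 0.0852
```

```bash
python3 go.py 0.5758 -0.374 0.018 0; python3 - <<'E'
from h import *
m=manip.camera_model('wrist')
im=manip.capture('wrist'); cv2.imwrite('pics/w16.png',im)
print(np.round(proj('wrist',(.5758,-.374,.078),m),1))
E
```

```text
t 22.48 pos [ 0.5757 -0.3713  0.16  ] yawnow 0.3 w 0.0852 F [-0.2  0.5  0.7] q6 0.99
delta [ -2.9   0.2 142. ] [-0.06 -0.09  0.33] |d| 142.0
[318.3 210.6]
```

View pics/w16.png

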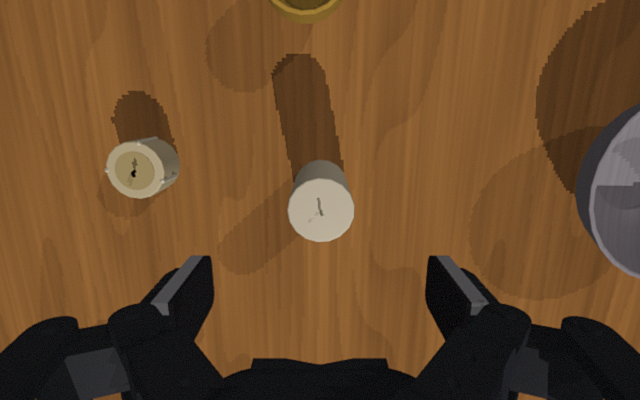

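>>> {"name": "carry_out", "arguments": {"increments": [[-2.5,1,25,0,0,0,1],[-2.5,1,58,0,0,0,1],[-2.5,1,90,0,0,0,1],[-2.5,1,115,0,0,0,1],[-2.5,1,130,0,0,0,1],[-2.5,1,136,0,0,0,1],[-2.5,1,136,0,0,0,1]]}}

```text
time: 23.12
position: [0.5764, -0.3726, 0.0236]
ee_rot: [[-0.007, 1.0, -0.002], [1.0, 0.007, 0.002], [0.002, -0.002, -1.0]]
force: [1.3, 0.3, 0.4]
grip_width: 0.0851
```

>>> {"name": "carry_out", "arguments": {"increments": [[0,0,0,0,0,0,0],[0,0,0,0,0,0,0],[0,0,0,0,0,0,0],[0,0,0,0,0,0,0],[0,0,0,0,0,0,0],[0,0,0,0,0,0,0],[0,0,0,0,0,0,0],[0,0,0,0,0,0,0]]}}

```text
time: 23.78
position: [0.5786, -0.3755, 0.0275]
ee_rot: [[-0.005, 1.0, 0.004], [1.0, 0.005, -0.002], [-0.002, 0.004, -1.0]]
force: [-1.0, 0.3, 7.2]
grip_width: 0.0441
```

>>> {"name": "carry_out", "arguments": {"increments": [[0,0,0,0,0,0,0],[0,0,0,0,0,0,0],[0,0,0,0,0,0,0]]}}

```text
time: 24.03
position: [0.5786, -0.3755, 0.0275]
ee_rot: [[-0.005, 1.0, 0.004], [1.0, 0.005, -0.002], [-0.002, 0.004, -1.0]]
force: [-0.6, 1.6, 5.1]
grip_width: 0.0443
```

```bash
python3 go.py 0.5758 -0.374 0.17 0; python3 - <<'E'
from h import *
im=manip.capture('wrist'); cv2.imwrite('pics/w17.png',im)
E
```

```text
t 24.03 pos [ 0.5786 -0.3755  0.0275] yawnow 0.3 w 0.0443 F [-0.6  1.6  5.1] q6 0.99
delta [   1.3   -2.2 -142.5] [0.22 0.11 0.31] |d| 142.5
```

View pics/w17.png

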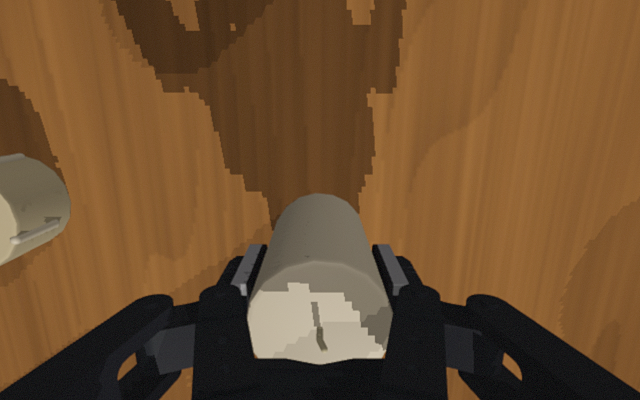

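>>> {"name": "carry_out", "arguments": {"increments": [[0,0,-3,0,0,0,0],[0,0,-12,0,0,0,0],[0,0,-35,0,0,0,0],[0,0,-65,0,0,0,0],[0,0,-95,0,0,0,0],[0,0,-118,0,0,0,0],[10,0,-130,0,0,0,0],[30,1,-134,0,0,0,0]]}}

```text
time: 24.75
position: [0.5789, -0.3469, 0.1624]
ee_rot: [[-0.002, 1.0, 0.005], [1.0, 0.002, -0.004], [-0.004, 0.005, -1.0]]
force: [0.5, -0.0, -1.3]
grip_width: 0.0444
```

```bash
python3 go.py 0.617 0.177 0.16 0
```

```text
t 24.75 pos [ 0.5789 -0.3469  0.1624] yawnow 0.1 w 0.0444 F [ 0.5 -0.  -1.3] q6 1.03
delta [523.9  39.2   0.8] [0.31 0.21 0.13] |d| 525.3
```

>>> {"name": "carry_out", "arguments": {"increments": [[25,2,0,0,0,0,0],[55,4,0,0,0,0,0],[90,7,0,0,0,0,0],[127,10,0,0,0,0,0],[164,12,0,0,0,0,0],[201,15,0,0,0,0,0],[238,18,0,0,0,0,0],[275,21,0,0,0,0,0]]}}

```text
time: 25.42
position: [0.5964, -0.0672, 0.1585]
ee_rot: [[-0.006, 1.0, -0.001], [1.0, 0.006, 0.0], [0.0, -0.001, -1.0]]
force: [0.9, -0.4, -1.1]
grip_width: 0.0443
```

```bash
python3 go.py 0.617 0.177 0.16 0
```

```text
t 25.42 pos [ 0.5964 -0.0672  0.1585] yawnow 0.3 w 0.0443 F [ 0.9 -0.4 -1.1] q6 1.45
delta [244.1  21.9  -1.4] [-0.06 -0.02  0.32] |d| 245.1
```

>>> {"name": "carry_out", "arguments": {"increments": [[36,3,0,0,0,0,0],[72,6,0,0,0,0,0],[108,9,0,0,0,0,0],[144,12,0,0,0,0,0],[178,16,0,0,0,0,0],[208,19,0,0,0,0,0],[230,21,0,0,0,0,0],[241,22,0,0,0,0,0]]}}

```text
time: 26.08
position: [0.617, 0.1752, 0.1582]
ee_rot: [[-0.009, 1.0, -0.001], [1.0, 0.009, 0.0], [0.0, -0.001, -1.0]]
force: [0.3, 0.2, -1.8]
grip_width: 0.0441
```

>>> {"name": "carry_out", "arguments": {"increments": [[3,0,0,0,0,0,0],[3,0,0,0,0,0,0],[3,0,0,0,0,0,0],[3,0,0,0,0,0,0]]}}

```text
time: 26.42
position: [0.6182, 0.1727, 0.1591]
ee_rot: [[-0.003, 1.0, 0.0], [1.0, 0.003, -0.001], [-0.001, 0.0, -1.0]]
force: [-0.2, 0.4, -0.3]
grip_width: 0.044
```

```bash
python3 go.py 0.617 0.177 0.0895 0; python3 - <<'E'
from h import *
m=manip.camera_model('wrist');im=manip.capture('wrist'); cv2.imwrite('pics/w18.png',im)
print(np.round(proj('wrist',(.617,.178,.066),m),1))
for a in np.arange(0,360,45): print(np.round(proj('wrist',(.617+.042*np.cos(np.radians(a)),.178+.042*np.sin(np.radians(a)),.066),m),0),end=' ')
E
```

```text
t 26.42 pos [0.6182 0.1727 0.1591] yawnow 0.2 w 0.044 F [-0.2  0.4 -0.3] q6 1.84
delta [ 4.3 -1.2 69.6] [0.01 0.04 0.19] |d| 69.7
[316.4 194.4]
[378. 195.] [361. 151.] [317. 132.] [272. 151.] [255. 194.] [274. 235.] [316. 251.] [358. 235.]
```

View pics/w18.png

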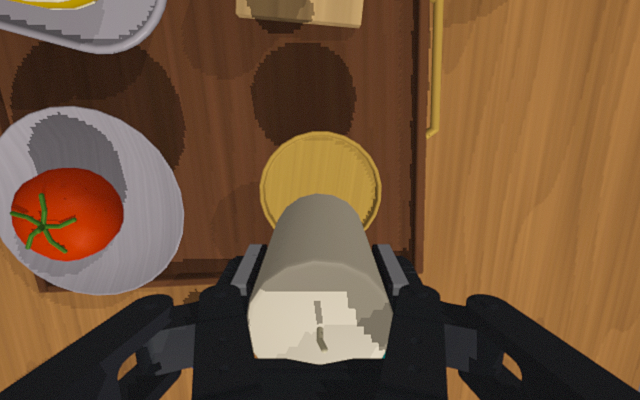

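>>> {"name": "carry_out", "arguments": {"increments": [[4.5,0,10,0,0,0,0],[4.5,0,28,0,0,0,0],[4.5,0,44,0,0,0,0],[4.5,0,56,0,0,0,0],[4.5,0,63,0,0,0,0],[4.5,0,66,0,0,0,0],[4.5,0,66,0,0,0,0]]}}

```text
time: 27.05
position: [0.6178, 0.1785, 0.0922]
ee_rot: [[-0.005, 1.0, -0.001], [1.0, 0.005, -0.001], [-0.001, -0.001, -1.0]]
force: [-0.5, 0.2, -0.5]
grip_width: 0.044
```

>>> {"name": "carry_out", "arguments": {"increments": [[0,0,1,0,0,0,0],[0,0,2,0,0,0,0],[0,0,3,0,0,0,0],[0,0,3,0,0,0,0]]}}

```text
time: 27.38
position: [0.6187, 0.179, 0.0907]
ee_rot: [[-0.005, 1.0, 0.002], [1.0, 0.005, 0.0], [0.0, 0.002, -1.0]]
force: [0.4, -0.7, -0.5]
grip_width: 0.0445
```

>>> {"name": "carry_out", "arguments": {"increments": [[-1,-0.5,1,0,0,0,0],[-1,-0.5,2,0,0,0,0],[-1,-0.5,2,0,0,0,0]]}}

```text
time: 27.63
position: [0.6182, 0.1781, 0.0895]
ee_rot: [[-0.006, 1.0, 0.002], [1.0, 0.006, 0.0], [0.0, 0.002, -1.0]]
force: [-0.3, 0.3, 4.1]
grip_width: 0.0443
```

>>> {"name": "carry_out", "arguments": {"increments": [[0,0,0,0,0,0,0.55],[0,0,0,0,0,0,0.65],[0,0,0,0,0,0,1],[0,0,0,0,0,0,1],[0,0,0,0,0,0,1],[0,0,-20,0,0,0,1],[0,0,-55,0,0,0,1],[0,0,-90,0,0,0,1]]}}

```text
time: 28.3
position: [0.6164, 0.1775, 0.1772]
ee_rot: [[-0.005, 1.0, -0.004], [1.0, 0.005, -0.001], [-0.001, -0.004, -1.0]]
force: [1.3, -0.5, 0.3]
grip_width: 0.0854
```

>>> {"name": "carry_out", "arguments": {"increments": [[0,0,-20,0,0,0,1],[0,-20,-25,0,0,0,1],[0,-60,-25,0,0,0,1],[0,-100,-25,0,0,0,1],[0,-140,-25,0,0,0,1],[0,-180,-25,0,0,0,1],[0,-220,-25,0,0,0,1],[0,-250,-25,0,0,0,1]]}}

```text
time: 28.97
position: [0.3645, 0.176, 0.2027]
ee_rot: [[-0.006, 1.0, -0.001], [1.0, 0.006, -0.0], [-0.0, -0.001, -1.0]]
force: [-0.1, -0.1, -0.4]
grip_width: 0.0855
```

```bash
python3 - <<'E'
from h import *
print(manip.get_obs()['time'])
im=manip.capture('scene'); cv2.imwrite('pics/s19.png',cv2.resize(im[160:340,320:540],None,fx=3,fy=3))
im=manip.capture('top'); cv2.imwrite('pics/t19.png',im); cv2.imwrite('pics/t19c.png',cv2.resize(im[120:290,120:490],None,fx=2.1,fy=2.1))
E
```

```text
28.9667
```

View pics/s19.png

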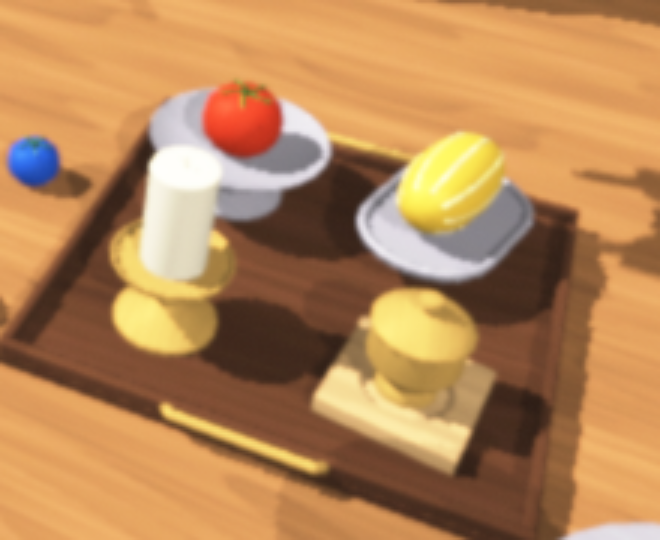

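View pics/t19c.png

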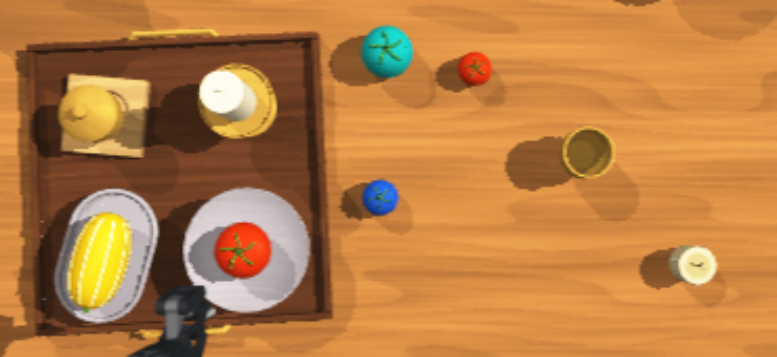

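All four are in place in both views. I'll measure the final offsets, and check the stub and open cup against the start.

```bash
python3 - <<'E'
from meas import *
a=cv2.imread('pics/t19.png'); s=4
b=cv2.resize(a,None,fx=s,fy=s,interpolation=cv2.INTER_CUBIC)
hsv=cv2.cvtColor(b,cv2.COLOR_BGR2HSV); H,S,V=[hsv[...,i].astype(int) for i in range(3)]
f=lambda x:(x+.5)/s-.5
def ins(x0,y0,x1,y1):
    m=np.zeros(H.shape,bool); m[y0*s:y1*s,x0*s:x1*s]=1; return m
T={'tomato':(((H<8)|(H>172))&(S>180)&(V>90)&ins(215,215,255,262),(237,239),.076,(.451,.1671)),
'melon':((H>22)&(H<36)&(S>130)&(V>100)&ins(145,210,190,272),(168,243),.069,(.4435,.3262)),
'candle':((S<70)&(V>225)&ins(210,148,245,178),(226,164),.140,(.617,.178)),
'cup':((H>17)&(S>115)&(V>100)&ins(146,155,180,192),(163,174),.0685,(.605,.3402)),
'stub':((S<110)&(V>190)&ins(436,230,466,262),(452,246),.034,(.4332,-.3559)),
'opencup':((H>17)&(S>80)&(V>60)&ins(380,175,420,212),(400,192),.055,(.5638,-.2205))}
vis=b.copy()
for k,(m,near,z,ref) in T.items():
    c=cv2.convexHull(comp(b,m,np.array(near)*s)); r=cv2.minAreaRect(c); M=cv2.moments(c)
    P=onplane('top',f(M['m10']/M['m00']),f(M['m01']/M['m00']),z)[:2]
    print(k,P.round(4),'off mm',((P-ref)*1000).round(1),'rect',np.round(np.array(r[1])/s,1),round(r[2],1))
    if k=='melon':
        e=[onplane('top',f(x),f(y),z)[:2] for x,y in cv2.boxPoints(r)]
        for d in(e[1]-e[0],e[2]-e[1]): print('  ',np.linalg.norm(d).round(3),np.degrees(np.arctan2(d[1],d[0])).round(1))
    cv2.drawContours(vis,[c],-1,(255,0,255),1)
cv2.imwrite('pics/v19.png',vis[140*s:275*s,135*s:275*s])
E
```

```text
tomato [0.4517 0.1676] off mm [0.7 0.5] rect [25.6 26. ] 45.0
melon [0.4404 0.3243] off mm [-3.1 -1.9] rect [26.5 45.8] 14.9
   0.105 -13.4
   0.061 -104.8
candle [0.6155 0.1741] off mm [-1.5 -3.9] rect [19.8 26. ] 85.9
cup [0.6018 0.3339] off mm [-3.2 -6.3] rect [31.5 36. ] -0.0
stub [ 0.4332 -0.3559] off mm [0. 0.] rect [18.  17.5] 45.0
opencup [ 0.5638 -0.2206] off mm [-0.  -0.1] rect [24.8 26.5] 90.0
```

View pics/v19.png

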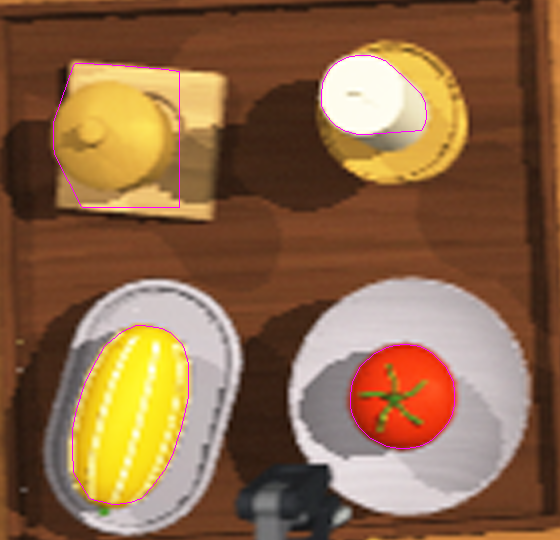

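```bash
python3 - <<'E'
from h import *
print(onplane('top',225.1,163.4,.140),onplane('top',162.6,173.6,.0685), manip.get_obs()['time'])
E
```

```text
[0.6166877  0.17900928 0.14      ] [0.6016194  0.33849137 0.0685    ] 29.0667
```

```bash
python3 -c "
from rig import manip
print(manip.get_obs()['qd']); print(manip.job_done())"
```

```text
[-0.02856464  0.06216759  0.10631755 -0.04948476 -0.01768788 -0.02298856]
the job is handed in; nothing more can be done
None
```

I placed all four things on the tray, letting go only after the force reading showed each was resting on its seat, and handed the job in at about 29 s. No verdict was reported.

The last check, from the top camera after the candle was released, gave these distances from the seat centres:

| Thing | Seat | Distance from centre | Limit |
|---|---|---|---|
| Tomato | round dish | about 1 mm | 15 mm |
| Melon | long dish | about 4 mm, axis within about 2° | 15 mm, 17° |
| Lidded cup | stand recess | about 4 mm | 12 mm |
| Candle | holder | about 1 mm | 12 mm |

- **Left in place:** the stub and the open cup showed no measurable movement from the start.
- **Upright:** the candle, cup and tomato looked upright in the scene picture, but I did not measure their tilt.
- **Cup and candle figures:** the automatic colour masks for these two took in some background (giving about 7 mm and 4 mm). I read their circle centres from the picture by hand instead, so those figures are less certain.
- **Camera disagreement:** the wrist camera consistently put things about 2 mm to one side of the top camera's positions. I split the difference for most placings, and it is well within the limits.
- **At hand-in:** the open gripper was raised clear and touching nothing. The arm was still slowing slightly, with joint speeds up to about 0.1 rad/s.

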